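Pack the lens tubes and screw the case shut

ROBOT

A 7-joint arm with a two-finger parallel gripper is mounted at the origin on the work surface. World frame = base frame: x ahead of the robot, y to its left, z up, the work surface at z = 0. Lengths are in m, angles in rad, forces in N, time in s.
With the tool pointing down it reaches from about 0.425 to 0.875 m from the base axis. Payload 4.7 kg.
Tool frame: the origin (TCP) lies at the very end of the fingers, on their centre line; the grasp point (between the pads) lies 19 mm behind it; x points along the fingers, z is the direction in which the jaws open and shut, and the axes are right-handed (so a half turn about x gives the same grasp; the last joint's range is limited). The gripper opens to 87 mm and grips with 3 to 60 N. Pads are 19 mm wide; open, the fingers measure 117 mm over their backs; the gripper's body (75 mm by 190 mm) begins 51 mm behind the grasp point.
Start: joints at [1.142, 0.321, -0.07, 1.45, 0.023, 1.371, -0.057], TCP at [0.278, -0.587, 0.223] pointing down, gripper open.
Joint ranges: [-2.86, 2.86], [-0.3, 2.09], [-1.38, 1.24], [0.06, 2.45], [-1.56, 4.7], [0.09, 2.05], [-2.69, 2.69]. Speed limits (rad/s): [2.57, 2.57, 3.14, 3.14, 3.14, 3.14, 3.14].

INTERFACE

Orientations are given as a rotation vector (axis times angle).
In Python, from bench import * gives the robot as it stands.
- The arm moves only by the shell command python3 -m handwheel 'ROWS' [OPENING] [FORCE]. ROWS is JSON, a list of rows, each an object with "xyz": the shift along the world's x, y, z in cm, a list of three; "angular": the turn, a rotation vector about the world's x, y, z in degrees, a list of three. A call has 1 to 5 rows; each row shifts and turns the pose as measured when the row begins; what a row does not reach is not made up. A row lasts 1/12 s, in which the tool goes at most 41.7 mm and 7.16 degrees, less where a joint would pass 70% of its speed; a pose out of reach is approached as far as the arm can. A call with a gripper value outside its range is refused whole. OPENING is the finger opening in cm, from 0 to 8.7, set as the call begins (- or left out, the last holds). The fingers move at their own pace and stop on an object; FORCE is the grip in N (left out, the last holds). Time passes only in rows, so rows that do not move let the fingers close. It gives the time, the measured TCP pose, the force and the opening at its end, in the units of the state.
- get_state(): the state, without advancing time (a new reading comes with each control period).
- get_image(name): name is "scene" or "top" or "wrist"; returns a dict with "pixels" (480x640x3 uint8, blue, green, red), "K" (3x3 intrinsics, pixels), "cam_to_world" (4x4, takes a point from camera to world coordinates). Camera axes: x right, y down, z forward; pixel columns grow to the right and rows downward; lengths in m; the calibration is good to about 2 mm. The wrist camera is an equidistant fisheye: a pixel r from the principal point sees the ray r / f radians off the axis. A picture is of the moment at which its call begins. There is no depth.
- close_job(): hands the job in, once; it reports no verdict.
The state is a dict: "time": time; "joint_positions": joint angles; "qd": joint speeds; "joint_torque": joint torques, N m; "position": TCP position; "tool_rot": TCP orientation; "ft_force": force on the tool from outside, world axes, zero at the start; "torque": the same for the moment, N m; "grip_width": opening from 0.0 (shut) to 1.0 (fully open).
Only numpy, scipy, OpenCV 4.12 (cv2) and the standard library are available. Lean on these libraries where they do the work, as an engineer would, in place of code of your own. Each camera call takes 0.05 s, during which the arm holds its last target.

TASK

Pack every lens tube on the table upright into the carrying case, one to a pocket, gripping the fragile tubes lightly (no more than about 15 N). Then lower the hinged lid fully closed without letting it slam, and only then screw its brass thumbscrew clockwise, two full turns, until it is fully home. Leave everything else on the table where it is.

Things in the scene. Friction and masses are not known exactly. Their poses are not given: they have to be found in the camera images.
- tube1_center (a point): Centre (half-way up) of a black lens tube, an upright cylinder 48 mm in diameter and 50 mm tall, some 130 g, with a weighted steel foot 14 mm high (bottom-heavy, hard to topple) and a teal lens in its top face; z points up along its axis. It stands on the table at first. Fragile: its grip should stay under about 15 N. In some runs it is absent.
- tube2_center (a point): Centre (half-way up) of a black lens tube, an upright cylinder 48 mm in diameter and 50 mm tall, some 130 g, with a weighted steel foot 14 mm high (bottom-heavy, hard to topple) and an amber lens in its top face; z points up along its axis. It stands on the table at first. Fragile: its grip should stay under about 15 N. In some runs it is absent.
- tube3_center (a point): Centre (half-way up) of a black lens tube, an upright cylinder 48 mm in diameter and 50 mm tall, some 130 g, with a weighted steel foot 14 mm high (bottom-heavy, hard to topple) and a violet lens in its top face; z points up along its axis. It stands on the table at first. Fragile: its grip should stay under about 15 N. In some runs it is absent.
- tube4_center (a point): Centre (half-way up) of a black lens tube, an upright cylinder 48 mm in diameter and 50 mm tall, some 130 g, with a weighted steel foot 14 mm high (bottom-heavy, hard to topple) and a green lens in its top face; z points up along its axis. It stands on the table at first. Fragile: its grip should stay under about 15 N. In some runs it is absent.
- case: Case base, fixed: black box 190 x 190 mm, rim 34 mm high, walls 5 mm. Origin under its centre, at table height; x points to the hinge (hinge line at x = +95 mm), z up. Inside, a blue insert, top 30 mm above the table, with four square pockets 62 mm wide, floors 10 mm above the table, at x = -52 and +20 mm, y = -45 and +45 mm. A tube standing in one has its centre at 35 mm, its top at 60 mm.
- pocket1 (a point): Centre of the white floor of a pocket of the case (front row, -y side in the case's frame), 10 mm above the table. Any tube may go into any pocket, one in each.
- pocket2 (a point): Centre of the white floor of a pocket of the case (front row, +y side in the case's frame), 10 mm above the table. Any tube may go into any pocket, one in each.
- pocket3 (a point): Centre of the white floor of a pocket of the case (hinge-side row, -y side in the case's frame), 10 mm above the table. Any tube may go into any pocket, one in each.
- pocket4 (a point): Centre of the white floor of a pocket of the case (hinge-side row, +y side in the case's frame), 10 mm above the table. Any tube may go into any pocket, one in each.
- lid (a joint): Angle of the grey lid, rad: 0 closed, 1.57 upright, at most 1.9; starts open, just past upright. A friction hinge holds it at any angle; 1 to 4 N at the free edge moves it towards closed. Closed, its flat top is 80 mm above the table. Closed fingers can pull it over from behind, then press it down, on its outer face some 60 mm to either side of the thumbscrew.
- lid_hinge (a point): Middle of the hinge line, 34 mm above the table, on the hinge-side (+x) rim of the case. It turns with the lid: y along the hinge line, z out of the lid's outer face, -x from the hinge to the free edge.
- lid_edge (a point): Middle of the free edge of the lid's outer face. The lid is an inverted tray 190 x 190 mm, 46 mm deep, walls 5 mm: this edge is 190 mm from the hinge line along the lid and 46 mm out from the lid's mouth.
- screw (a joint): Turning of the captive thumbscrew in the lid, rad: 0 as found (loose), grows when turned clockwise seen from above, stops at 12.57 (two full turns), when its head has come down 6 mm onto the aluminium collar. Turns lightly (0.04 N m) and stays where left.
- screw_grip (a point): Point on the axis of the brass thumbscrew's knurled head (28 mm diameter, 30 mm tall, red mark on top), 20 mm above its underside: a good height to grip. It rides on the lid's outer face mid-width, 160 mm from the hinge line. Lid closed, the head's underside is 14 mm above the lid's top when loose, 8 mm when home (on a collar 28 mm wide, 8 mm high).
- jar: Whitish jar, 48 mm diameter, 50 mm tall, origin under its base; a bystander to leave alone.
- driver_grip (a point): Middle of the handle of an orange screwdriver 160 mm long lying on the table; a bystander.
- spare_ring: Brass ring 44 mm diameter, 10 mm tall, origin under it; a bystander.
- post_center (a point): Centre of an upright steel post 25 mm diameter, 70 mm tall; a bystander.
- holder: Black post holder 25 mm diameter on an aluminium foot, 50 mm tall, origin under it; a bystander.
- cage_plate: Black square plate 40 x 40 x 12 mm with green glass, lying flat, origin under it; a bystander.
There are look-alikes about, which are no part of the job. What is shaped like the part that bears tube1_center but red is not meant.

How it is judged:
By the outcome, as a careful person would: the job done as asked, in the order asked, and still so for the second after the job is handed in, with the robot touching nothing.
Of tube1, tube2, tube3, tube4 only 2 to 4 are there at a start; the rules pass over those that are not, and their reading is None.
At some moment in a run one of tube1, tube2, tube3, tube4 may be knocked a few centimetres aside while the robot is not near it.
It also fails if it takes over 210 s, if anything falls off the work surface, if the arm or the gripper's body presses on something with over 40 N, if the wrist force passes 120 N, or if a joint passes its speed limit or range.

## Working session

There is one attempt and no reset: what is moved stays moved. The work goes in short steps, Python scripts to look and compute and a shell command to move; the robot and the scene stay as the last step left them, time stands still between calls to the robot, and variables do not carry over. Pictures are saved under pics/ and viewed, and the job is handed in when it is done.

```bash
ls; mkdir -p pics; python3 - <<'E'
from bench import *
import cv2
s=get_state(); print({k:(s[k] if not hasattr(s[k],'__len__') else [round(float(x),3) for x in s[k]]) for k in s})
for n in ["scene","top","wrist"]:
    im=get_image(n); cv2.imwrite(f"pics/{n}0.png",im["pixels"]); print(n,im["K"],im["cam_to_world"])
E
```

```text
pics
{'time': 0.0, 'joint_positions': [1.142, 0.322, -0.07, 1.452, 0.023, 1.371, -0.057], 'qd': [-0.001, 0.001, -0.001, -0.001, 0.001, -0.0, 0.001], 'joint_torque': [-0.0, -49.13, -0.404, -31.253, -0.064, 0.044, 0.0], 'position': [0.278, -0.587, 0.221], 'tool_rot': [0.878, 1.388, -0.877], 'ft_force': [0.035, 0.237, -0.316], 'torque': [-0.008, 0.011, -0.01], 'grip_width': 0.9986922873936527}
scene [[495.95553826   0.         323.26438841]
 [  0.         495.95553826 237.4355665 ]
 [  0.           0.           1.        ]] [[ 0.77806517  0.39053244 -0.49203557  1.04656588]
 [ 0.6281581  -0.47663977  0.61500564 -0.61605038]
 [ 0.00565593 -0.78759059 -0.61617292  0.75780003]
 [ 0.          0.          0.          1.        ]]
top [[542.6508636    0.         322.61277412]
 [  0.         542.6508636  242.92533048]
 [  0.           0.           1.        ]] [[ 9.91889146e-03 -9.93408386e-01  1.14198920e-01  3.98420395e-01]
 [-9.99950308e-01 -9.73990502e-03  2.12519726e-03  3.73927539e-02]
 [-9.98902145e-04 -1.14214325e-01 -9.93455631e-01  1.21936224e+00]
 [ 0.00000000e+00  0.00000000e+00  0.00000000e+00  1.00000000e+00]]
wrist [[371.64829954   0.         315.71144584]
 [  0.         371.64829954 230.65195107]
 [  0.           0.           1.        ]] [[ 0.42909296 -0.86431883 -0.26235891  0.35030592]
 [-0.9032581  -0.41123823 -0.12250678 -0.55328471]
 [-0.0020071   0.28954461 -0.95716242  0.38295425]
 [ 0.          0.          0.          1.        ]]
```

View pics/scene0.png

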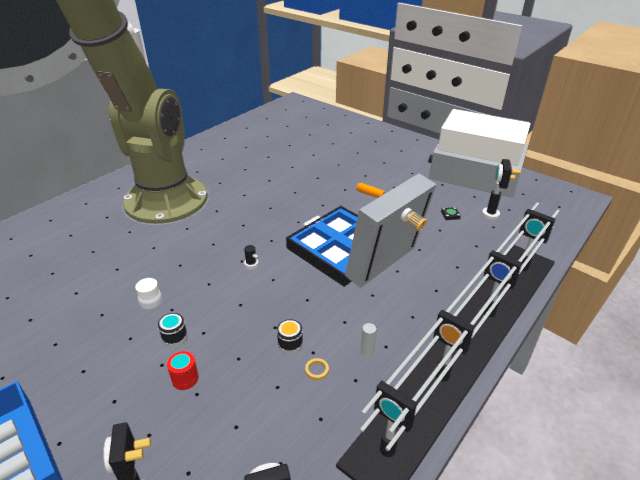

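View pics/top0.png

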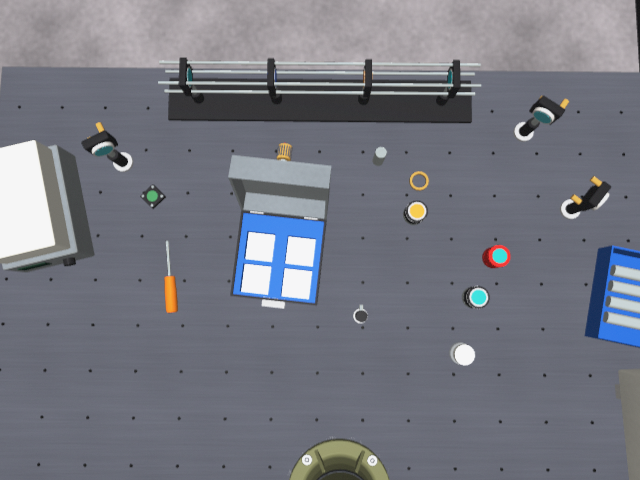

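View pics/wrist0.png

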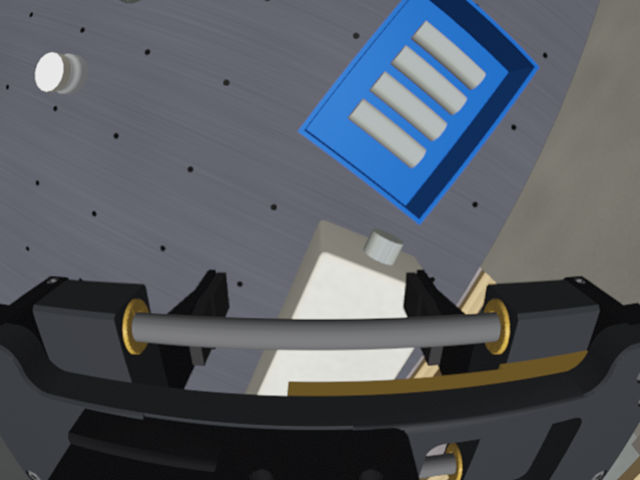

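Top view: amber-lens black tube at (417,212), and two teal-lens candidates at (478,297), which is black, and (499,257), which is red. The black one is tube1; the red one is the look-alike. There are no violet or green tubes: the green piece at (152,197) is the cage plate. I'll confirm with crops and measure.

```bash
cat > h.py <<'E'
from bench import *
import cv2, numpy as np
from scipy.spatial.transform import Rotation as R
def ray(im,u,v):
    T=im["cam_to_world"];d=np.linalg.inv(im["K"])@[u,v,1.];return T[:3,3],T[:3,:3]@d
def plane(im,u,v,z):
    o,d=ray(im,u,v);return o+d*(z-o[2])/d[2]
def proj(im,p):
    T=im["cam_to_world"];c=T[:3,:3].T@(np.array(p)-T[:3,3]);q=im["K"]@(c/c[2]);return q[:2]
def blobs(im,lo,hi,amin=40):
    hsv=cv2.cvtColor(im["pixels"],cv2.COLOR_BGR2HSV);m=cv2.inRange(hsv,np.array(lo),np.array(hi))
    n,l,st,c=cv2.connectedComponentsWithStats(m)
    return [(c[i],st[i,4]) for i in range(1,n) if st[i,4]>=amin]
def save(im,n,box=None,k=1):
    p=im["pixels"] 
    if box: p=p[box[1]:box[3],box[0]:box[2]]
    cv2.imwrite("pics/"+n,cv2.resize(p,None,fx=k,fy=k,interpolation=cv2.INTER_CUBIC))
def st():
    s=get_state();Rm=R.from_rotvec(s["tool_rot"]).as_matrix()
    print("t",round(s["time"],2),"p",np.round(s["position"],4),"x",np.round(Rm[:,0],3),"z",np.round(Rm[:,2],3),"F",np.round(s["ft_force"],1),"w",round(s["grip_width"]*8.7,2),"q",np.round(s["joint_positions"],2))
E
python3 - <<'E'
from h import *
t=get_image("top");s=get_image("scene")
for nm,im in(("top",t),("scene",s)):
  for col,lo,hi in(("teal",(82,120,120),(98,255,255)),("amber",(12,150,150),(28,255,255)),("white",(0,0,235),(180,25,255)),("blue",(100,150,150),(115,255,255)),("violet",(125,60,60),(160,255,255)),("green",(40,60,60),(80,255,255))):
    for c,a in blobs(im,lo,hi):
      z={"teal":.05,"amber":.05,"white":.01,"blue":.03}.get(col,0.05)
      print(nm,col,np.round(c,1),a,np.round(plane(im,*c,z),4))
save(t,"cropA.png",(380,170,540,380),3)
save(t,"cropB.png",(200,120,360,330),3)
st()
E
```

```text
top teal [499.5 255.4] 149 [ 0.5094 -0.3428  0.05  ]
top teal [478.4 296.8] 156 [ 0.4199 -0.2954  0.05  ]
top amber [416.8 210.5] 132 [ 0.6061 -0.1651  0.05  ]
top amber [170.3 294.1] 378 [0.4191 0.3658 0.05  ]
top white [ 22.3 201.3] 4910 [0.6257 0.7208 0.01  ]
top white [259.9 246.5] 709 [0.5279 0.1804 0.01  ]
top white [300.1 251. ] 730 [0.5187 0.0902 0.01  ]
top white [255.9 278.8] 739 [0.4557 0.1878 0.01  ]
top white [296.4 283.3] 762 [0.4466 0.0975 0.01  ]
top white [274. 304.] 80 [0.4003 0.1463 0.01  ]
top white [464.3 354.5] 306 [ 0.2945 -0.2729  0.01  ]
top white [371.9 460.1] 43 [ 0.0697 -0.0703  0.01  ]
top blue [278.6 249.5] 3340 [0.5197 0.1367 0.03  ]
top blue [620.2 302.5] 1617 [ 0.4108 -0.6092  0.03  ]
top green [151.8 195.6] 111 [0.6335 0.4152 0.05  ]
scene teal [534.1 226.9] 171 [0.8456 0.4418 0.05  ]
scene teal [170.1 321.1] 151 [ 0.4183 -0.295   0.05  ]
scene teal [180. 361.] 186 [ 0.5078 -0.3423  0.05  ]
scene teal [390.5 409. ] 237 [ 0.8461 -0.1893  0.05  ]
scene amber [369.4 189.7] 221 [0.447  0.3271 0.05  ]
scene amber [289.  327.7] 150 [ 0.6044 -0.1645  0.05  ]
scene amber [315.7 376.8] 40 [ 0.7134 -0.2175  0.05  ]
scene white [487.2 125.7] 1749 [0.4942 0.9756 0.01  ]
scene white [339.  224.4] 178 [0.4466 0.1973 0.01  ]
scene white [313.2 240.2] 214 [0.4374 0.1064 0.01  ]
scene white [335.  253.9] 246 [0.51   0.0991 0.01  ]
scene white [146.  284.7] 231 [ 0.2558 -0.2439  0.01  ]
scene white [288.8 328.1] 53 [ 0.5798 -0.1398  0.01  ]
scene white [106.7 448.9] 88 [ 0.5253 -0.5084  0.01  ]
scene white [264.4 466.5] 87 [ 0.7385 -0.3718  0.01  ]
scene blue [330.5 238.4] 986 [0.4809 0.1184 0.03  ]
scene blue [ 29.1 437.4] 1752 [ 0.4283 -0.577   0.03  ]
scene green [450.9 211.2] 54 [0.6606 0.3744 0.05  ]
t 0.25 p [ 0.2784 -0.5871  0.2221] x [-0.     0.001 -1.   ] z [ 0.429 -0.904 -0.001] F [0.6 0.6 0.7] w 8.69 q [ 1.14  0.32 -0.07  1.45  0.02  1.37 -0.06]
```

View pics/cropA.png

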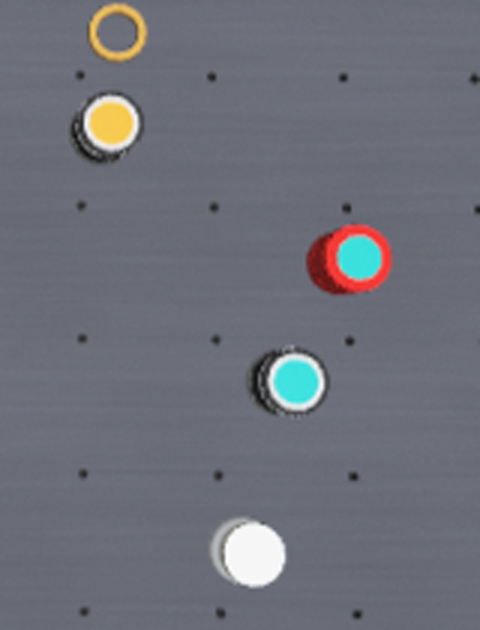

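View pics/cropB.png

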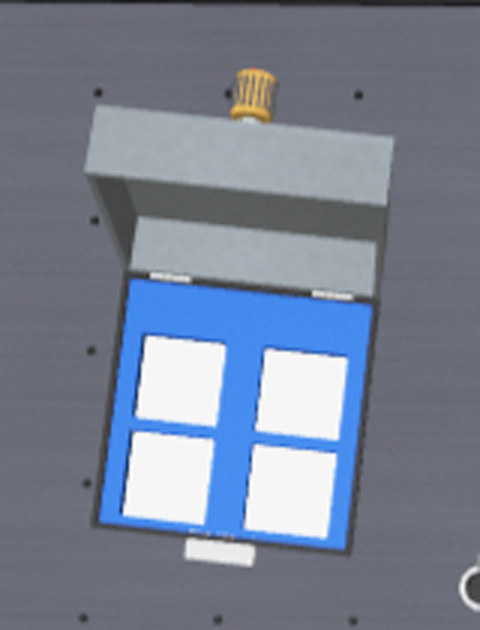

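Crop A confirms the black tube with the teal lens (tube1) at about (0.419,-0.295). The red one at (0.509,-0.342) is the look-alike, and the amber tube2 is at (0.605,-0.165). The case yaw is about -5.9° (pocket spacing 72 x 90 mm, as stated). I'll move over tube1 now.

```bash
python3 -m handwheel '[{"xyz":[1.4,2.9,0],"angular":[0,0,0]},{"xyz":[1.4,2.9,0],"angular":[0,0,0]},{"xyz":[1.4,2.9,0],"angular":[0,0,0]},{"xyz":[1.4,2.9,0],"angular":[0,0,0]},{"xyz":[1.4,2.9,0],"angular":[0,0,0]}]' 8.7 10
python3 -m handwheel '[{"xyz":[1.4,2.9,0],"angular":[0,0,0]},{"xyz":[1.4,2.9,0],"angular":[0,0,0]},{"xyz":[1.4,2.9,0],"angular":[0,0,0]},{"xyz":[1.4,2.9,0],"angular":[0,0,0]},{"xyz":[1.4,2.9,0],"angular":[0,0,0]}]'
python3 -c "
from h import *
st()"
```

```text
time: 0.67
position: [0.3419, -0.4443, 0.2193]
tool_rot: [0.887, 1.385, -0.894]
ft_force: [0.9, 0.4, -0.1]
grip_width: 0.996
time: 1.08
position: [0.4135, -0.2916, 0.2194]
tool_rot: [0.887, 1.384, -0.895]
ft_force: [0.5, -0.6, 0.1]
grip_width: 0.997
t 1.08 p [ 0.4135 -0.2916  0.2194] x [-0.006 -0.002 -1.   ] z [ 0.412 -0.911 -0.   ] F [ 0.5 -0.6  0.1] w 8.68 q [ 0.84  0.03 -0.29  1.79  0.01  1.32 -0.6 ]
```

```bash
python3 -m handwheel '[{"xyz":[0.6,-0.3,-3.5],"angular":[0,0,0]},{"xyz":[0,0,-3.5],"angular":[0,0,0]},{"xyz":[0,0,-3.0],"angular":[0,0,0]},{"xyz":[0,0,-2],"angular":[0,0,0]},{"xyz":[0,0,0],"angular":[0,0,0]}]'
python3 -c "
from h import *
st()
t=get_image('top')
for b in blobs(t,(82,120,120),(98,255,255))+blobs(t,(12,150,150),(28,255,255)): print(b,plane(t,*b[0],.05))
w=get_image('wrist');save(w,'w1.png')"
```

```text
time: 1.5
position: [0.4273, -0.2841, 0.0995]
tool_rot: [0.874, 1.38, -0.878]
ft_force: [-1.1, -0.3, -0.0]
grip_width: 0.998
t 1.5 p [ 0.4273 -0.2841  0.0995] x [ 0.005 -0.006 -1.   ] z [ 0.429 -0.903  0.007] F [-1.1 -0.3 -0. ] w 8.68 q [ 0.82  0.14 -0.31  1.93  0.05  1.07 -0.64]
(array([499.45637584, 255.4295302 ]), np.int32(149)) [ 0.50937041 -0.34281098  0.05      ]
(array([416.80916031, 210.54198473]), np.int32(131)) [ 0.60603458 -0.16508689  0.05      ]
(array([170.27777778, 294.08730159]), np.int32(378)) [0.41910012 0.3657606  0.05      ]
```

View pics/w1.png

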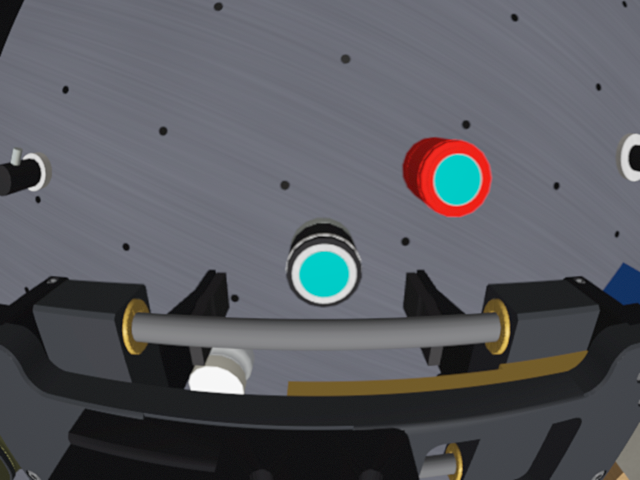

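Wrist view: tube1's teal lens at (324,270) between the fingers; the red one at (457,180) is off to the side. I'll cross-check its position by the fisheye ray.

```bash
cat >> h.py <<'E'
def wplane(im,u,v,z):
    K=im["K"];dx,dy=(u-K[0,2])/K[0,0],(v-K[1,2])/K[1,1];r=np.hypot(dx,dy)
    d=np.array([np.sin(r)*dx/r,np.sin(r)*dy/r,np.cos(r)]);T=im["cam_to_world"];o=T[:3,3];d=T[:3,:3]@d
    return o+d*(z-o[2])/d[2]
E
python3 - <<'E'
from h import *
w=get_image('wrist')
for c,a in blobs(w,(82,120,120),(98,255,255)): print(c,a,wplane(w,*c,.05))
st()
E
```

```text
[453.04655172 179.75574713] 1740 [ 0.50834867 -0.3424735   0.05      ]
[321.01673399 273.6728217 ] 1733 [ 0.41902287 -0.29528801  0.05      ]
t 1.65 p [ 0.4303 -0.2866  0.1046] x [ 0.012 -0.011 -1.   ] z [ 0.427 -0.904  0.015] F [ 0.4 -0.9 -0.5] w 8.69 q [ 0.82  0.14 -0.31  1.93  0.05  1.07 -0.64]
```

```bash
python3 -m handwheel '[{"xyz":[0,0,0],"angular":[0,0,0]},{"xyz":[0,0,0],"angular":[0,0,0]},{"xyz":[0,0,0],"angular":[0,0,0]}]'; python3 -c "
from h import *
st()
get_image('top');st()
get_image('top');st()"
```

```text
time: 1.9
position: [0.433, -0.2892, 0.1097]
tool_rot: [0.873, 1.362, -0.879]
ft_force: [0.3, 0.1, -0.6]
grip_width: 1.002
t 1.9 p [ 0.433  -0.2892  0.1097] x [ 0.018 -0.016 -1.   ] z [ 0.426 -0.904  0.022] F [ 0.3  0.1 -0.6] w 8.72 q [ 0.82  0.13 -0.31  1.92  0.05  1.07 -0.64]
t 1.95 p [ 0.4332 -0.2893  0.1099] x [ 0.019 -0.016 -1.   ] z [ 0.426 -0.904  0.023] F [ 0.5 -0.9 -0. ] w 8.73 q [ 0.82  0.13 -0.31  1.92  0.05  1.07 -0.64]
t 2.0 p [ 0.4329 -0.2891  0.1095] x [ 0.018 -0.016 -1.   ] z [ 0.426 -0.904  0.022] F [ 0.  -0.1  0.8] w 8.68 q [ 0.82  0.13 -0.31  1.92  0.05  1.07 -0.64]
```

```bash
cat >> h.py <<'E'
def delta(x,y,z,yaw=None):
    "cm and deg to a tool-down pose, jaw (tool z) at yaw deg"
    st();s=get_state();R0=R.from_rotvec(s["tool_rot"])
    if yaw is None:
        zz=R0.as_matrix()[:,2];yaw=np.degrees(np.arctan2(zz[1],zz[0]))
    c,q=np.cos(np.radians(yaw)),np.sin(np.radians(yaw))
    X=np.array([0,0,-1.]);Z=np.array([c,q,0]);T=R.from_matrix(np.c_[X,np.cross(Z,X),Z])
    print("need cm",np.round((np.array([x,y,z])-s["position"])*100,2),"deg",np.round(np.degrees((T*R0.inv()).as_rotvec()),2))
E
python3 -m handwheel '[{"xyz":[-0.7,-0.3,-1],"angular":[0.5,0.5,0]},{"xyz":[-0.7,-0.3,-1],"angular":[0.5,0.5,0]},{"xyz":[0,0,-1],"angular":[0,0,0]},{"xyz":[0,0,0],"angular":[0,0,0]}]'; python3 -c "
from h import *
delta(.4193,-.2952,.026)"
```

```text
time: 2.33
position: [0.4174, -0.2965, 0.0778]
tool_rot: [0.881, 1.386, -0.878]
ft_force: [-0.4, 1.0, -0.5]
grip_width: 1.001
t 2.33 p [ 0.4174 -0.2965  0.0778] x [ 0.     0.002 -1.   ] z [ 0.426 -0.905 -0.001] F [-0.4  1.  -0.5] w 8.71 q [ 0.84  0.17 -0.29  1.95  0.05  1.03 -0.61]
need cm [ 0.19  0.13 -5.18] deg [-0.1   0.01  0.  ]
```

```bash
python3 -m handwheel '[{"xyz":[0.1,0.05,-1.3],"angular":[0,0,0]},{"xyz":[0.1,0.05,-1.3],"angular":[0,0,0]},{"xyz":[0,0,-1.2],"angular":[0,0,0]},{"xyz":[0,0,-0.7],"angular":[0,0,0]},{"xyz":[0,0,0],"angular":[0,0,0]}]'; python3 -c "
from h import *
delta(.4193,-.2952,.026)"
```

```text
time: 2.75
position: [0.4171, -0.2952, 0.0277]
tool_rot: [0.884, 1.391, -0.88]
ft_force: [-0.8, -1.1, -1.4]
grip_width: 1.001
t 2.75 p [ 0.4171 -0.2952  0.0277] x [-0.004  0.005 -1.   ] z [ 0.424 -0.906 -0.006] F [-0.8 -1.1 -1.4] w 8.71 q [ 0.83  0.24 -0.29  1.99  0.08  0.93 -0.63]
need cm [ 0.22 -0.   -0.17] deg [-0.29 -0.2  -0.  ]
```

Good; close with 10 N.

```bash
python3 -m handwheel '[{"xyz":[0.1,0,-0.1],"angular":[0,0,0]},{"xyz":[0,0,0],"angular":[0,0,0]},{"xyz":[0,0,0],"angular":[0,0,0]},{"xyz":[0,0,0],"angular":[0,0,0]},{"xyz":[0,0,0],"angular":[0,0,0]}]' 4.4 9;python3 -m handwheel '[{"xyz":[0,0,0],"angular":[0,0,0]},{"xyz":[0,0,0],"angular":[0,0,0]},{"xyz":[0,0,0],"angular":[0,0,0]},{"xyz":[0,0,0],"angular":[0,0,0]},{"xyz":[0,0,0],"angular":[0,0,0]}]'; python3 -c "
from h import *
delta(.4193,-.2952,.026)"
```

```text
time: 3.17
position: [0.4189, -0.2955, 0.0277]
tool_rot: [0.884, 1.39, -0.88]
ft_force: [0.2, 0.1, 0.8]
grip_width: 0.707
time: 3.58
position: [0.4194, -0.2958, 0.0287]
tool_rot: [0.883, 1.388, -0.88]
ft_force: [0.5, 0.7, -0.6]
grip_width: 0.548
t 3.58 p [ 0.4194 -0.2958  0.0287] x [-0.001  0.003 -1.   ] z [ 0.424 -0.906 -0.004] F [ 0.5  0.7 -0.6] w 4.77 q [ 0.83  0.24 -0.29  1.98  0.08  0.93 -0.64]
need cm [-0.01  0.06 -0.27] deg [-0.2  -0.08  0.  ]
```

```bash
python3 -m handwheel '[{"xyz":[0,0,1],"angular":[0,0,0]},{"xyz":[0,0,2],"angular":[0,0,0]},{"xyz":[0,0,2.5],"angular":[0,0,0]},{"xyz":[0,0,2.5],"angular":[0,0,0]},{"xyz":[0,0,1.5],"angular":[0,0,0]}]'; python3 -m handwheel '[{"xyz":[0.5,2,1.5],"angular":[0,0,-3]},{"xyz":[0.5,3,1],"angular":[0,0,-5]},{"xyz":[0.5,3,0],"angular":[0,0,-5]},{"xyz":[0.5,3,0],"angular":[0,0,-5]},{"xyz":[0.5,3,0],"angular":[0,0,-5]}]'; python3 -c "
from h import *
delta(.4466,.0975,.12,-95.9)"
```

```text
time: 4.0
position: [0.4147, -0.2924, 0.124]
tool_rot: [0.886, 1.401, -0.88]
ft_force: [1.1, -0.3, -1.3]
grip_width: 0.546
time: 4.42
position: [0.4404, -0.1575, 0.1591]
tool_rot: [1.209, 1.213, -1.202]
ft_force: [2.1, -0.4, -1.0]
grip_width: 0.549
t 4.42 p [ 0.4404 -0.1575  0.1591] x [ 0.002  0.004 -1.   ] z [ 0.005 -1.    -0.004] F [ 2.1 -0.4 -1. ] w 4.77 q [ 0.7  -0.01 -0.41  1.96 -0.01  1.19 -1.27]
need cm [ 0.62 25.5  -3.91] deg [-0.21  0.13 -6.18]
```

```bash
python3 -m handwheel '[{"xyz":[0.1,3,0],"angular":[0,0,-1.5]},{"xyz":[0.1,3,-0.5],"angular":[0,0,-1.5]},{"xyz":[0.1,3,-0.5],"angular":[0,0,-1.5]},{"xyz":[0.1,3,-0.5],"angular":[0,0,-1.5]},{"xyz":[0.1,3,-0.5],"angular":[0,0,0]}]'; python3 -m handwheel '[{"xyz":[0.1,3,-0.5],"angular":[0,0,0]},{"xyz":[0,3,-0.5],"angular":[0,0,0]},{"xyz":[0,2,-0.5],"angular":[0,0,0]},{"xyz":[0,1,0],"angular":[0,0,0]},{"xyz":[0,0,0],"angular":[0,0,0]}]'; python3 -c "
from h import *
delta(.4466,.0975,.12,-95.9)"
```

```text
time: 4.83
position: [0.4464, -0.0003, 0.1437]
tool_rot: [1.294, 1.148, -1.283]
ft_force: [0.0, 0.3, -1.7]
grip_width: 0.548
time: 5.25
position: [0.445, 0.1024, 0.1309]
tool_rot: [1.287, 1.152, -1.272]
ft_force: [0.1, -0.4, -1.5]
grip_width: 0.549
t 5.25 p [0.445  0.1024 0.1309] x [ 0.012 -0.001 -1.   ] z [-0.098 -0.995 -0.001] F [ 0.1 -0.4 -1.5] w 4.78 q [ 0.44 -0.01 -0.71  2.01 -0.    1.12 -1.95]
need cm [ 0.16 -0.49 -1.09] deg [ 0.04  0.71 -0.28]
```

```bash
python3 -m handwheel '[{"xyz":[0.1,-0.3,-1],"angular":[0,0.7,-0.3]},{"xyz":[0,-0.2,-1],"angular":[0,0,0]},{"xyz":[0,0,-1],"angular":[0,0,0]},{"xyz":[0,0,0],"angular":[0,0,0]},{"xyz":[0,0,0],"angular":[0,0,0]}]'; python3 -c "
from h import *
delta(.4466,.0975,.0387,-95.9)
s=get_state()
t=get_image('wrist');save(t,'w2.png')
for b in blobs(t,(82,120,120),(98,255,255)): print(b,wplane(t,*b[0],s['position'][2]+.0213))
t=get_image('scene');save(t,'s2.png')
"
```

```text
time: 5.67
position: [0.446, 0.0948, 0.1005]
tool_rot: [1.283, 1.155, -1.286]
ft_force: [1.2, -0.5, -1.6]
grip_width: 0.545
t 5.67 p [0.446  0.0948 0.1005] x [ 0.001 -0.003 -1.   ] z [-0.104 -0.995  0.003] F [ 1.2 -0.5 -1.6] w 4.74 q [ 0.44  0.04 -0.71  2.04  0.04  1.07 -1.97]
need cm [ 0.06  0.27 -6.18] deg [0.2  0.08 0.04]
(array([315.68096759, 302.56047467]), np.int32(2191)) [0.45135134 0.09406377 0.12182723]
```

View pics/w2.png

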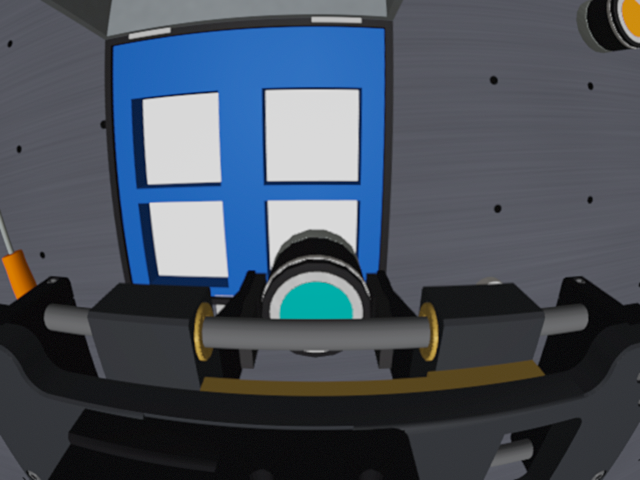

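View pics/s2.png

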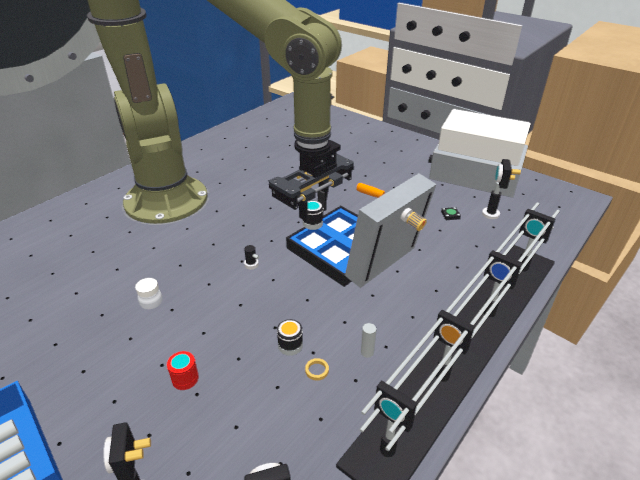

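Tube 1 hangs over pocket1 (lens at (316,305) in the wrist view, upright). Lower it.

```bash
python3 -m handwheel '[{"xyz":[0,0.15,-1.3],"angular":[0,0,0]},{"xyz":[0,0.1,-1.3],"angular":[0,0,0]},{"xyz":[0,0,-1.0],"angular":[0,0,0]},{"xyz":[0,0,-0.7],"angular":[0,0,0]},{"xyz":[0,0,0],"angular":[0,0,0]}]'; python3 -c "
from h import *
delta(.4466,.0975,.0387,-95.9)"
```

```text
time: 6.18
position: [0.4486, 0.0964, 0.0585]
tool_rot: [1.288, 1.149, -1.283]
ft_force: [0.3, -0.1, -1.4]
grip_width: 0.548
t 6.18 p [0.4486 0.0964 0.0585] x [ 0.007 -0.004 -1.   ] z [-0.106 -0.994  0.003] F [ 0.3 -0.1 -1.4] w 4.77 q [ 0.42  0.11 -0.71  2.08  0.1   0.97 -2.03]
need cm [-0.2   0.11 -1.98] deg [0.24 0.42 0.2 ]
```

```bash
python3 -m handwheel '[{"xyz":[-0.1,0.1,-0.7],"angular":[0,0.4,0]},{"xyz":[-0.1,0,-0.6],"angular":[0,0,0]},{"xyz":[0,0,-0.4],"angular":[0,0,0]},{"xyz":[0,0,0],"angular":[0,0,0]}]'; python3 -c "
from h import *
delta(.4466,.0975,.0387,-95.9)"
```

```text
time: 6.52
position: [0.4472, 0.0974, 0.0408]
tool_rot: [1.285, 1.153, -1.288]
ft_force: [0.0, -0.3, -2.3]
grip_width: 0.549
t 6.52 p [0.4472 0.0974 0.0408] x [ 0.001 -0.004 -1.   ] z [-0.107 -0.994  0.004] F [ 0.  -0.3 -2.3] w 4.78 q [ 0.4   0.15 -0.71  2.09  0.12  0.94 -2.05]
need cm [-0.06  0.01 -0.21] deg [0.23 0.06 0.23]
```

```bash
python3 -m handwheel '[{"xyz":[0,0,-0.2],"angular":[0,0,0]},{"xyz":[0,0,-0.1],"angular":[0,0,0]},{"xyz":[0,0,0],"angular":[0,0,0]}]'; python3 -c "
from h import *
st()"
```

```text
time: 6.77
position: [0.4478, 0.0974, 0.0388]
tool_rot: [1.285, 1.152, -1.288]
ft_force: [0.6, -0.0, -1.7]
grip_width: 0.55
t 6.77 p [0.4478 0.0974 0.0388] x [ 0.001 -0.005 -1.   ] z [-0.107 -0.994  0.005] F [ 0.6 -0.  -1.7] w 4.78 q [ 0.4   0.15 -0.71  2.09  0.13  0.94 -2.06]
```

```bash
python3 -m handwheel '[{"xyz":[0,0,-0.15],"angular":[0,0,0]},{"xyz":[0,0,-0.1],"angular":[0,0,0]},{"xyz":[0,0,0],"angular":[0,0,0]}]'; python3 -c "
from h import *
st()"
```

```text
time: 7.02
position: [0.4488, 0.0974, 0.0385]
tool_rot: [1.285, 1.15, -1.288]
ft_force: [0.2, 0.4, -2.3]
grip_width: 0.546
t 7.02 p [0.4488 0.0974 0.0385] x [ 0.003 -0.006 -1.   ] z [-0.107 -0.994  0.006] F [ 0.2  0.4 -2.3] w 4.75 q [ 0.4   0.15 -0.71  2.09  0.13  0.94 -2.06]
```

```bash
python3 -m handwheel '[{"xyz":[-0.1,0,-0.3],"angular":[0.3,0.2,0]},{"xyz":[0,0,-0.1],"angular":[0,0,0]}]'; python3 -c "
from h import *
st()"
```

```text
time: 7.18
position: [0.4494, 0.0978, 0.0365]
tool_rot: [1.288, 1.154, -1.286]
ft_force: [-5.7, -0.7, 8.3]
grip_width: 0.551
t 7.18 p [0.4494 0.0978 0.0365] x [ 0.002 -0.001 -1.   ] z [-0.107 -0.994  0.001] F [-5.7 -0.7  8.3] w 4.8 q [ 0.4   0.16 -0.71  2.09  0.13  0.93 -2.06]
```

Seated on the floor (8 N up). Open slightly, then lift.

```bash
python3 -m handwheel '[{"xyz":[0,0,0.1],"angular":[0,0,0]},{"xyz":[0,0,0],"angular":[0,0,0]},{"xyz":[0,0,0],"angular":[0,0,0]},{"xyz":[0,0,0],"angular":[0,0,0]},{"xyz":[0,0,0],"angular":[0,0,0]}]' 6.0; python3 -c "
from h import *
delta(.4466,.0975,.0387,-95.9)"
```

```text
time: 7.6
position: [0.4508, 0.0979, 0.0378]
tool_rot: [1.29, 1.153, -1.284]
ft_force: [0.6, -0.4, -0.1]
grip_width: 0.685
t 7.6 p [0.4508 0.0979 0.0378] x [ 0.005 -0.    -1.   ] z [-0.107 -0.994 -0.   ] F [ 0.6 -0.4 -0.1] w 5.96 q [ 0.4   0.16 -0.71  2.09  0.13  0.93 -2.05]
need cm [-0.42 -0.04  0.09] deg [0.   0.28 0.24]
```

```bash
python3 -m handwheel '[{"xyz":[0,0,1.5],"angular":[0,0,0]},{"xyz":[0,0,3],"angular":[0,0,0]},{"xyz":[0,0,3.5],"angular":[0,0,0]},{"xyz":[0,0,3.5],"angular":[0,0,0]},{"xyz":[0,-1,2],"angular":[0,0,0]}]'; python3 -m handwheel '[{"xyz":[1.2,-2.2,0],"angular":[0,0,0]},{"xyz":[1.5,-2.6,0],"angular":[0,0,0]},{"xyz":[1.5,-2.6,0],"angular":[0,0,0]},{"xyz":[1.5,-2.6,0],"angular":[0,0,0]},{"xyz":[1.5,-2.6,0],"angular":[0,0,0]}]' 8.7;python3 -m handwheel '[{"xyz":[1.5,-2.6,0],"angular":[0,0,0]},{"xyz":[1.5,-2.6,0],"angular":[0,0,0]},{"xyz":[1.5,-2.6,0],"angular":[0,0,0]},{"xyz":[1.5,-2.6,0],"angular":[0,0,0]},{"xyz":[0,0,0],"angular":[0,0,0]}]'; python3 -c "
from h import *
t=get_image('top');save(t,'t3.png')
for b in blobs(t,(12,150,150),(28,255,255))[:1]+blobs(t,(82,120,120),(98,255,255)): print(b,plane(t,*b[0],.05),plane(t,*b[0],.06))
w=get_image('wrist');save(w,'w3.png')
for b in blobs(w,(12,150,150),(28,255,255),200): print(b,wplane(w,*b[0],.05))
delta(.6053,-.1649,.026)"
```

```text
time: 8.02
position: [0.4439, 0.0893, 0.1715]
tool_rot: [1.281, 1.168, -1.291]
ft_force: [0.2, -0.6, 0.2]
grip_width: 0.69
time: 8.43
position: [0.5205, -0.0359, 0.1799]
tool_rot: [1.278, 1.16, -1.272]
ft_force: [0.0, 0.9, 0.6]
grip_width: 0.962
time: 8.85
position: [0.5841, -0.1534, 0.178]
tool_rot: [1.282, 1.153, -1.279]
ft_force: [0.5, -1.9, 0.6]
grip_width: 0.999
(array([170.26385224, 294.10026385]), np.int32(379)) [0.41907213 0.36578934 0.05      ] [0.41889552 0.362981   0.06      ]
(array([295.05263158, 280.90131579]), np.int32(152)) [0.45000381 0.09838216 0.05      ] [0.44956269 0.0978606  0.06      ]
(array([334.64308682,  99.03697749]), np.int32(622)) [ 0.6791024  -0.17464535  0.05      ]
(array([329.86948529, 194.67463235]), np.int32(1088)) [ 0.60444906 -0.1641422   0.05      ]
t 8.95 p [ 0.5827 -0.1473  0.178 ] x [ 0.004 -0.001 -1.   ] z [-0.094 -0.996  0.001] F [0.3 0.7 0. ] w 8.71 q [ 0.63  0.28 -0.51  1.63  0.14  1.27 -1.57]
need cm [  2.26  -1.76 -15.2 ] deg [ 0.06  0.26 -0.  ]
```

View pics/t3.png

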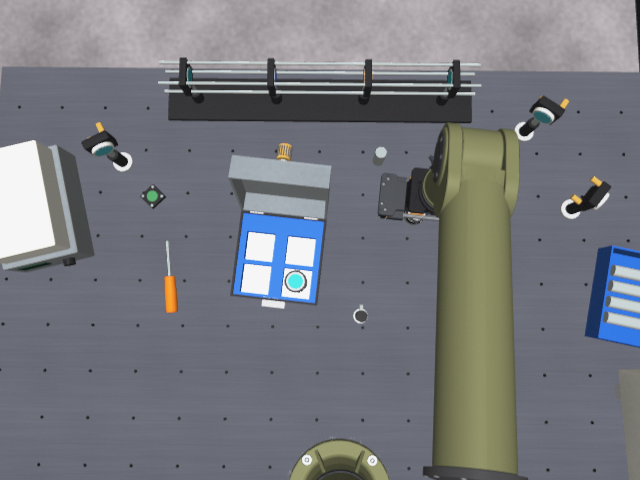

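View pics/w3.png

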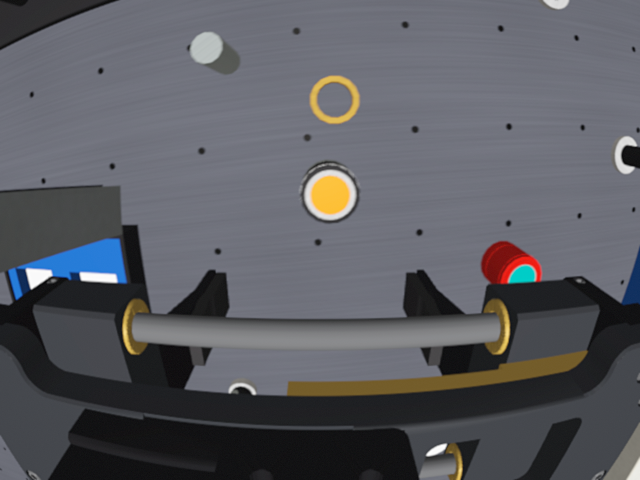

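Tube1 stands in pocket1 (top view (295,281)). The amber tube2, at wrist pixel (330,195), gives (0.6045,-0.164), unmoved. Descend onto it.

```bash
python3 -m handwheel '[{"xyz":[1.1,-0.9,-2],"angular":[0,0,0]},{"xyz":[1.1,-0.9,-2.5],"angular":[0,0,0]},{"xyz":[0,0,-2.5],"angular":[0,0,0]},{"xyz":[0,0,-1.5],"angular":[0,0,0]},{"xyz":[0,0,0],"angular":[0,0,0]}]';  python3 -c "
from h import *
delta(.605,-.1645,.026)"
```

```text
time: 9.37
position: [0.6059, -0.1578, 0.0924]
tool_rot: [1.277, 1.162, -1.265]
ft_force: [-1.7, 0.8, -1.0]
grip_width: 1.001
t 9.37 p [ 0.6059 -0.1578  0.0924] x [ 0.009  0.001 -1.   ] z [-0.086 -0.996 -0.002] F [-1.7  0.8 -1. ] w 8.71 q [ 0.61  0.4  -0.49  1.66  0.2   1.12 -1.59]
need cm [-0.09 -0.67 -6.64] deg [-0.07  0.52  0.  ]
```

```bash
python3 -m handwheel '[{"xyz":[0,-0.4,-1.3],"angular":[0,0.5,0]},{"xyz":[0,-0.3,-1.5],"angular":[0,0,0]},{"xyz":[0,0,-1.5],"angular":[0,0,0]},{"xyz":[0,0,-1],"angular":[0,0,0]},{"xyz":[0,0,0],"angular":[0,0,0]}]';  python3 -c "
from h import *
delta(.605,-.1645,.026)"
```

```text
time: 9.78
position: [0.6069, -0.1604, 0.0399]
tool_rot: [1.269, 1.17, -1.264]
ft_force: [-0.3, -0.2, -0.5]
grip_width: 0.995
t 9.78 p [ 0.6069 -0.1604  0.0399] x [ 0.003  0.001 -1.   ] z [-0.079 -0.997 -0.002] F [-0.3 -0.2 -0.5] w 8.66 q [ 0.59  0.46 -0.47  1.69  0.24  1.04 -1.6 ]
need cm [-0.19 -0.41 -1.39] deg [-0.08  0.16  0.  ]
```

```bash
python3 -m handwheel '[{"xyz":[-0.1,-0.3,-0.7],"angular":[0,0,0]},{"xyz":[-0.1,-0.2,-0.6],"angular":[0,0,0]},{"xyz":[0,-0.1,-0.2],"angular":[0,0,0]},{"xyz":[0,0,0],"angular":[0,0,0]}]';  python3 -c "
from h import *
delta(.605,-.1645,.026)"
```

```text
time: 10.12
position: [0.6063, -0.1664, 0.0261]
tool_rot: [1.269, 1.168, -1.261]
ft_force: [0.6, -0.5, 0.5]
grip_width: 1.0
t 10.12 p [ 0.6063 -0.1664  0.0261] x [ 0.006  0.    -1.   ] z [-0.077 -0.997 -0.001] F [ 0.6 -0.5  0.5] w 8.7 q [ 0.6   0.48 -0.47  1.7   0.24  1.02 -1.6 ]
need cm [-0.13  0.19 -0.01] deg [-0.02  0.34  0.  ]
```

```bash
python3 -m handwheel '[{"xyz":[-0.1,0.15,0],"angular":[0,0.3,0]},{"xyz":[0,0,0],"angular":[0,0,0]},{"xyz":[0,0,0],"angular":[0,0,0]},{"xyz":[0,0,0],"angular":[0,0,0]},{"xyz":[0,0,0],"angular":[0,0,0]}]' 4.4 9;python3 -m handwheel '[{"xyz":[0,0,0],"angular":[0,0,0]},{"xyz":[0,0,0],"angular":[0,0,0]},{"xyz":[0,0,0],"angular":[0,0,0]},{"xyz":[0,0,0],"angular":[0,0,0]},{"xyz":[0,0,0],"angular":[0,0,0]}]'; python3 -c "
from h import *
delta(.605,-.1645,.026)"
```

```text
time: 10.53
position: [0.6065, -0.1653, 0.0279]
tool_rot: [1.268, 1.169, -1.264]
ft_force: [-0.5, 0.1, 0.1]
grip_width: 0.71
time: 10.95
position: [0.6068, -0.1651, 0.0284]
tool_rot: [1.268, 1.168, -1.264]
ft_force: [0.4, 0.4, 0.7]
grip_width: 0.546
t 10.95 p [ 0.6068 -0.1651  0.0284] x [ 0.004 -0.001 -1.   ] z [-0.078 -0.997  0.   ] F [0.4 0.4 0.7] w 4.75 q [ 0.6   0.48 -0.47  1.7   0.24  1.02 -1.6 ]
need cm [-0.18  0.06 -0.24] deg [ 0.04  0.22 -0.  ]
```

```bash
python3 -m handwheel '[{"xyz":[0,0,1.5],"angular":[0,0,0]},{"xyz":[0,0,3],"angular":[0,0,0]},{"xyz":[0,0,3],"angular":[0,0,0]},{"xyz":[-1.5,0,3],"angular":[0,0,0]},{"xyz":[-3,0,1],"angular":[0,0,0]}]'; python3 -m handwheel '[{"xyz":[-3,1,0],"angular":[0,0,0]},{"xyz":[-3,1.5,0],"angular":[0,0,0]},{"xyz":[-3,2,0],"angular":[0,0,0]},{"xyz":[-1,3,0],"angular":[0,0,0]},{"xyz":[-0.5,3,0],"angular":[0,0,-1.5]}]'; python3 -c "
from h import *
delta(.4557,.1878,.12,-95.9)"
```

```text
time: 11.37
position: [0.5596, -0.1624, 0.1405]
tool_rot: [1.266, 1.181, -1.265]
ft_force: [0.6, -0.1, -0.1]
grip_width: 0.552
time: 11.78
position: [0.4472, -0.0637, 0.1428]
tool_rot: [1.293, 1.153, -1.297]
ft_force: [1.0, 0.1, -2.4]
grip_width: 0.55
t 11.78 p [ 0.4472 -0.0637  0.1428] x [-0.002 -0.001 -1.   ] z [-0.116 -0.993  0.001] F [ 1.   0.1 -2.4] w 4.79 q [ 0.68 -0.02 -0.58  2.   -0.01  1.16 -1.59]
need cm [ 0.85 25.15 -2.28] deg [ 0.05 -0.14  0.78]
```

```bash
python3 -m handwheel '[{"xyz":[0,3,0],"angular":[0,0,0]},{"xyz":[0.1,3,0],"angular":[0,0,0]},{"xyz":[0.1,3,0],"angular":[0,0,0]},{"xyz":[0.1,3,0],"angular":[0,0,0]},{"xyz":[0.1,3,0],"angular":[0,0,0]}]'; python3 -m handwheel '[{"xyz":[0.1,3,0],"angular":[0,0,0]},{"xyz":[0.1,3,0],"angular":[0,0,0]},{"xyz":[0,2,-0.5],"angular":[0,0,0]},{"xyz":[0,1,-0.5],"angular":[0,0,0]},{"xyz":[0,0,0],"angular":[0,0,0]}]'; python3 -c "
from h import *
delta(.4557,.1878,.12,-95.9)"
```

```text
time: 12.2
position: [0.4459, 0.0906, 0.1423]
tool_rot: [1.292, 1.145, -1.305]
ft_force: [1.6, 0.4, -1.4]
grip_width: 0.551
time: 12.62
position: [0.4449, 0.1932, 0.1328]
tool_rot: [1.287, 1.151, -1.294]
ft_force: [-1.2, -1.0, -1.9]
grip_width: 0.549
t 12.62 p [0.4449 0.1932 0.1328] x [-0.001 -0.005 -1.   ] z [-0.112 -0.994  0.005] F [-1.2 -1.  -1.9] w 4.77 q [ 0.38  0.1  -0.87  1.94  0.09  1.15 -2.21]
need cm [ 1.08 -0.54 -1.28] deg [ 0.28 -0.03  0.51]
```

```bash
python3 -m handwheel '[{"xyz":[0.6,-0.3,-1.3],"angular":[0.3,0,0.5]},{"xyz":[0.5,-0.2,-1.3],"angular":[0,0,0]},{"xyz":[0,0,-1.3],"angular":[0,0,0]},{"xyz":[0,0,-0.8],"angular":[0,0,0]},{"xyz":[0,0,0],"angular":[0,0,0]}]'; python3 -c "
from h import *
delta(.4557,.1878,.0384,-95.9)
save(get_image('wrist'),'w4.png')"
```

```text
time: 13.03
position: [0.4561, 0.1855, 0.0844]
tool_rot: [1.282, 1.158, -1.285]
ft_force: [-1.3, -0.2, -2.1]
grip_width: 0.547
t 13.03 p [0.4561 0.1855 0.0844] x [-0.    -0.002 -1.   ] z [-0.101 -0.995  0.002] F [-1.3 -0.2 -2.1] w 4.76 q [ 0.36  0.19 -0.86  1.97  0.16  1.05 -2.24]
need cm [-0.04  0.23 -4.6 ] deg [ 0.14 -0.01 -0.08]
```

View pics/w4.png

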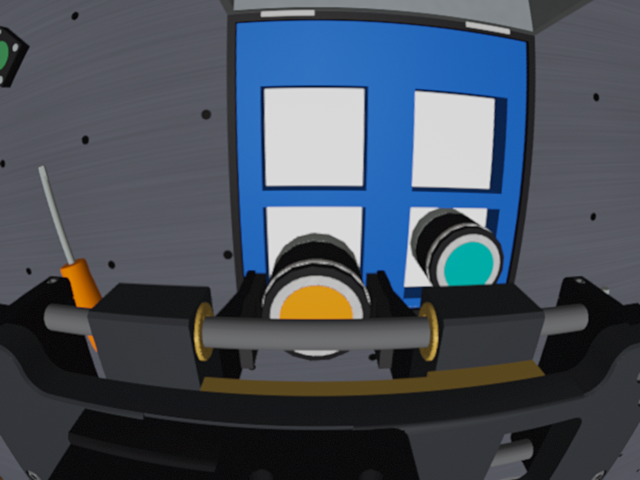

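Tube2 is over pocket2 (lens (317,305)); tube1 is clear beside it (466,262). Continue down.

```bash
python3 -m handwheel '[{"xyz":[0,0.2,-1.3],"angular":[0,0,0]},{"xyz":[0,0,-1.2],"angular":[0,0,0]},{"xyz":[0,0,-1.0],"angular":[0,0,0]},{"xyz":[0,0,-0.7],"angular":[0,0,0]},{"xyz":[0,0,0],"angular":[0,0,0]}]'; python3 -c "
from h import *
delta(.4557,.1878,.0384,-95.9)"
```

```text
time: 13.5
position: [0.4576, 0.1867, 0.0407]
tool_rot: [1.285, 1.153, -1.283]
ft_force: [-0.4, -0.6, -0.4]
grip_width: 0.55
t 13.5 p [0.4576 0.1867 0.0407] x [ 0.004 -0.003 -1.   ] z [-0.103 -0.995  0.003] F [-0.4 -0.6 -0.4] w 4.78 q [ 0.32  0.26 -0.83  2.01  0.24  0.97 -2.31]
need cm [-0.19  0.11 -0.23] deg [0.18 0.21 0.03]
```

```bash
python3 -m handwheel '[{"xyz":[-0.1,0.1,-0.3],"angular":[0.2,0.2,0]},{"xyz":[-0.1,0,-0.2],"angular":[0,0,0]},{"xyz":[0,0,-0.2],"angular":[0,0,0]}]'; python3 -c "
from h import *
delta(.4557,.1878,.0384,-95.9)"
```

```text
time: 13.75
position: [0.4573, 0.1877, 0.0357]
tool_rot: [1.285, 1.156, -1.284]
ft_force: [-4.5, -3.1, 10.8]
grip_width: 0.549
t 13.75 p [0.4573 0.1877 0.0357] x [ 0.002 -0.001 -1.   ] z [-0.103 -0.995  0.001] F [-4.5 -3.1 10.8] w 4.78 q [ 0.31  0.27 -0.83  2.01  0.25  0.96 -2.31]
need cm [-0.16  0.01  0.27] deg [0.07 0.11 0.01]
```

Seated. Release and lift.

```bash
python3 -m handwheel '[{"xyz":[0,0,0.1],"angular":[0,0,0]},{"xyz":[0,0,0],"angular":[0,0,0]},{"xyz":[0,0,0],"angular":[0,0,0]},{"xyz":[0,0,0],"angular":[0,0,0]},{"xyz":[0,0,0],"angular":[0,0,0]}]' 5.8;python3 -m handwheel '[{"xyz":[0,0,1.5],"angular":[0,0,0]},{"xyz":[0,0,3],"angular":[0,0,0]},{"xyz":[0,0,3.5],"angular":[0,0,0]},{"xyz":[0,0,3.5],"angular":[0,0,0]},{"xyz":[0,0,3],"angular":[0,0,0]}]'; python3 -c "
from h import *
st()"
```

```text
time: 14.17
position: [0.4592, 0.1889, 0.0384]
tool_rot: [1.288, 1.155, -1.28]
ft_force: [-0.6, -0.3, 0.1]
grip_width: 0.662
time: 14.58
position: [0.4515, 0.187, 0.1808]
tool_rot: [1.276, 1.168, -1.293]
ft_force: [1.0, 1.0, -0.4]
grip_width: 0.668
t 14.58 p [0.4515 0.187  0.1808] x [-0.012 -0.001 -1.   ] z [-0.101 -0.995  0.002] F [ 1.   1.  -0.4] w 5.81 q [ 0.41  0.06 -0.88  1.86  0.04  1.25 -2.15]
```

```bash
python3 - <<'E'
from h import *
save(get_image('scene'),'s5.png',(270,150,470,300),4)
t=get_image('top');save(t,'t5.png',(210,130,350,320),4)
c=np.array([.503,.1374,0]);ex=np.array([.9948,-.102,0]);ey=np.array([.102,.9948,0])
h=c+.095*ex+[0,0,.034]
for u,v in((281.7,160.2),(279,183.3)):
    o,d=ray(t,u,v);k=((h-o)@ey)/(d@ey);p=o+k*d-h;print(p@ex,p[2],np.hypot(p@ex,p[2]))
for th in np.radians([88,92,96,100,104,109]):
    e=h+ex*(-.19*np.cos(th)+.046*np.sin(th))+[0,0,.19*np.sin(th)+.046*np.cos(th)]
    print(np.degrees(th),proj(t,e-.095*ey),proj(t,e+.095*ey),proj(t,e),e)
E
```

```text
0.07761453888024712 0.16738693099241211 0.18450583002347629
0.03274057368006876 0.16443376269568336 0.1676615861763222
88.0 [328.7494025  182.18856735] [227.89534938 171.07958861] [278.2574048  176.62692148] [0.6366425  0.12369721 0.22548963]
92.0 [329.51349839 175.68583702] [229.1212181  164.64459569] [279.25298235 170.15813623] [0.64983535 0.12234451 0.22227888]
96.00000000000001 [330.24927221 169.49593081] [230.40051163 158.53044296] [280.26121282 164.00619358] [0.66277325 0.12101794 0.21815085]
100.0 [330.9517693 163.6593224] [231.72296116 152.77689142] [281.27447606 158.21120985] [0.67539318 0.11972398 0.21312566]
104.0 [331.61651434 158.21176827] [233.07818748 147.41894221] [282.28533552 152.80856274] [0.68763365 0.11846893 0.20722778]
109.0 [332.38838286 151.99580143] [234.80258334 141.32299254] [283.53466281 146.65274516] [0.70230997 0.11696412 0.19867239]
```

View pics/s5.png

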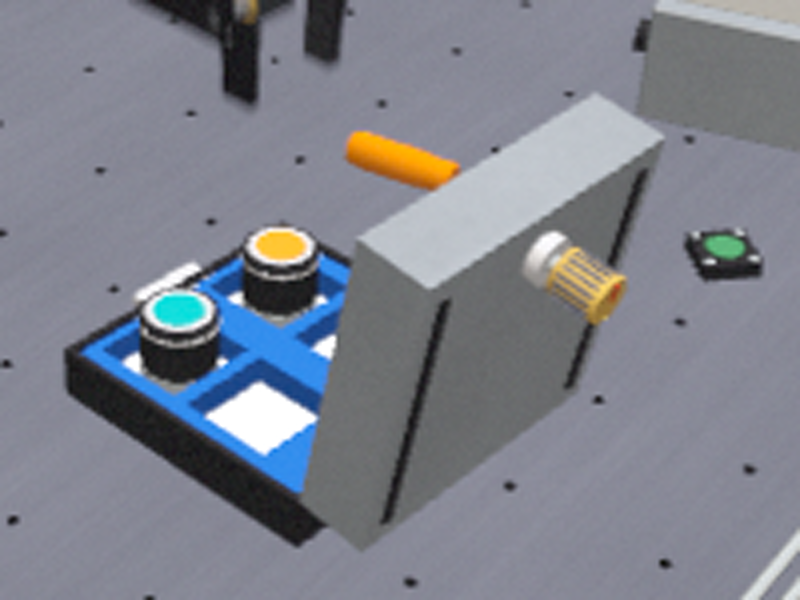

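View pics/t5.png

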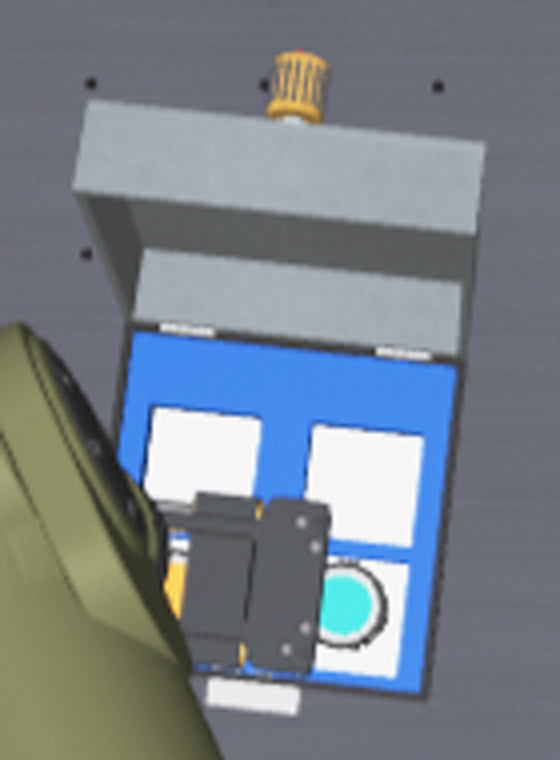

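Both tubes stand upright (scene crop: teal and amber lenses level). The lid is at about 98°, with its outer edge near (0.671,0.120,0.216). Next I'll close the fingers, rise, and go over the lid to behind it at the -y side.

```bash
python3 -m handwheel '[{"xyz":[0,0,3.5],"angular":[0,-0.7,0]},{"xyz":[0,0,3.5],"angular":[0,0,0]},{"xyz":[0,0,3.5],"angular":[0,0,0]},{"xyz":[0,-1,2.5],"angular":[0,0,0]},{"xyz":[0.5,-2,0],"angular":[0,0,0]}]' 0 20; python3 -m handwheel '[{"xyz":[1,-3,0],"angular":[0,0,0]},{"xyz":[2,-3,0],"angular":[0,0,0]},{"xyz":[3,-2,0],"angular":[0,0,0]},{"xyz":[3,-1,0],"angular":[0,0,0]},{"xyz":[3,0,0],"angular":[0,0,0]}]'; python3 -c "
from h import *
delta(.69,.058,.3,-95.9)"
```

```text
time: 15.1
position: [0.4556, 0.1609, 0.3163]
tool_rot: [1.28, 1.16, -1.274]
ft_force: [1.0, 0.5, 0.5]
grip_width: 0.372
time: 15.52
position: [0.5769, 0.0632, 0.3173]
tool_rot: [1.276, 1.147, -1.276]
ft_force: [-0.6, 1.0, 0.6]
grip_width: 0.033
t 15.52 p [0.5769 0.0632 0.3173] x [ 0.01  -0.011 -1.   ] z [-0.095 -0.995  0.01 ] F [-0.6  1.   0.6] w 0.28 q [ 0.48  0.2  -0.76  1.46  0.15  1.52 -1.93]
need cm [11.31 -0.52 -1.73] deg [ 0.63  0.59 -0.42]
```

```bash
python3 -m handwheel '[{"xyz":[2.5,-0.1,0],"angular":[0.6,0.6,0]},{"xyz":[3,-0.1,0],"angular":[0,0,0]},{"xyz":[3,-0.1,0],"angular":[0,0,0]},{"xyz":[2,-0.1,0],"angular":[0,0,0]},{"xyz":[0,0,0],"angular":[0,0,0]}]';  python3 -c "
from h import *
delta(.69,.058,.175,-95.9)"
```

```text
time: 15.93
position: [0.6909, 0.0535, 0.3061]
tool_rot: [1.28, 1.164, -1.294]
ft_force: [0.0, 0.3, -1.7]
grip_width: 0.003
t 15.93 p [0.6909 0.0535 0.3061] x [-0.01  -0.001 -1.   ] z [-0.104 -0.995  0.002] F [ 0.   0.3 -1.7] w 0.03 q [ 0.34  0.49 -0.71  1.16  0.31  1.61 -1.98]
need cm [ -0.09   0.45 -13.11] deg [ 0.05 -0.56  0.09]
```

```bash
python3 -m handwheel '[{"xyz":[0.5,0.1,-2],"angular":[0,-0.5,0]},{"xyz":[0,0.1,-2.5],"angular":[0,0,0]},{"xyz":[0,0.1,-2.5],"angular":[0,0,0]},{"xyz":[0,0,-1.5],"angular":[0,0,0]},{"xyz":[0,0,0],"angular":[0,0,0]}]';  python3 -c "
from h import *
delta(.69,.058,.175,-95.9);w=get_image('wrist');save(w,'w6.png');save(get_image('scene'),'s6.png',(250,50,500,300),3)"
```

```text
time: 16.35
position: [0.6946, 0.058, 0.2118]
tool_rot: [1.282, 1.165, -1.29]
ft_force: [-0.0, 0.0, -0.5]
grip_width: 0.004
t 16.35 p [0.6946 0.058  0.2118] x [-0.007  0.002 -1.   ] z [-0.103 -0.995 -0.001] F [-0.   0.  -0.5] w 0.03 q [ 0.36  0.52 -0.7   1.3   0.33  1.44 -2.  ]
need cm [-0.46 -0.   -3.68] deg [-0.09 -0.41  0.02]
```

View pics/s6.png

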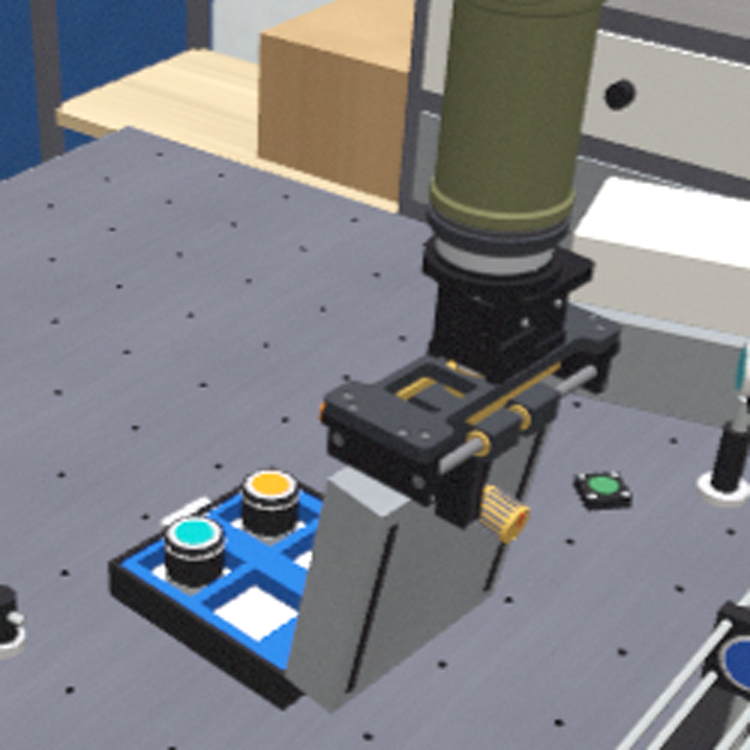

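View pics/w6.png

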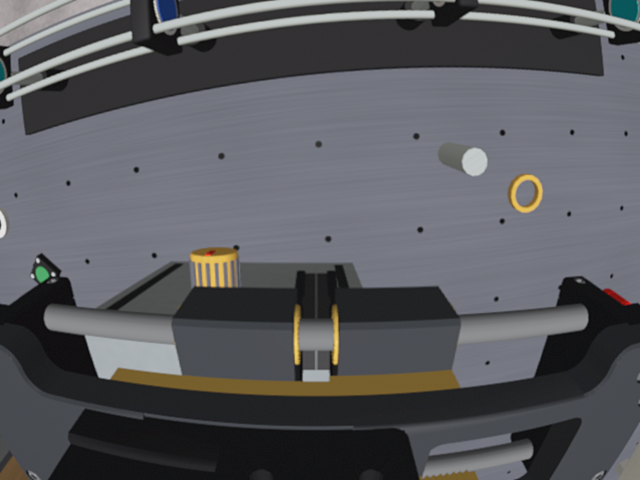

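Fingers are closed and behind the lid's outer face, with the screw to the left (215,265), clear. Lower a bit, then pull towards -x.

```bash
python3 -m handwheel '[{"xyz":[0,0,-1.2],"angular":[0,0,0]},{"xyz":[0,0,-1.2],"angular":[0,0,0]},{"xyz":[0,0,-0.6],"angular":[0,0,0]}]'; python3 -m handwheel '[{"xyz":[-1,0.1,0],"angular":[0,0,0]},{"xyz":[-1,0.1,0],"angular":[0,0,0]},{"xyz":[-0.8,0.1,0],"angular":[0,0,0]},{"xyz":[-0.8,0.1,0],"angular":[0,0,0]}]';  python3 -c "
from h import *
st()"
```

```text
time: 16.7
position: [0.6983, 0.0592, 0.189]
tool_rot: [1.29, 1.156, -1.279]
ft_force: [-0.4, 0.4, -0.7]
grip_width: 0.007
time: 17.03
position: [0.665, 0.062, 0.1882]
tool_rot: [1.296, 1.15, -1.275]
ft_force: [5.1, -0.8, 3.2]
grip_width: 0.004
t 17.03 p [0.665  0.062  0.1882] x [ 0.014  0.003 -1.   ] z [-0.106 -0.994 -0.005] F [ 5.1 -0.8  3.2] w 0.04 q [ 0.4   0.46 -0.72  1.44  0.3   1.34 -2.01]
```

```bash
python3 -m handwheel '[{"xyz":[-1.3,0.1,0.4],"angular":[0,0.7,0]},{"xyz":[-1.3,0.1,0.4],"angular":[0,0,0]},{"xyz":[-1.4,0.15,0.2],"angular":[0,0,0]},{"xyz":[-1.4,0.15,0.2],"angular":[0,0,0]},{"xyz":[-1.4,0.15,0.1],"angular":[0,0,0]}]';  python3 -c "
from h import *
s=get_state()['position'];a=np.array([s[0]-.0095-.591,s[2]-.034]);print('rel',a,np.hypot(*a),np.degrees(np.arctan2(a[1],a[0])))
st();save(get_image('scene'),'s7.png',(250,50,500,300),3)"
```

```text
time: 17.45
position: [0.5974, 0.0684, 0.2031]
tool_rot: [1.297, 1.151, -1.278]
ft_force: [3.2, 0.0, -0.8]
grip_width: 0.007
rel [-0.00306128  0.16910797] 0.1691356712554951 91.0370841642256
t 17.45 p [0.5974 0.0684 0.2031] x [ 0.012  0.004 -1.   ] z [-0.108 -0.994 -0.006] F [ 3.2  0.  -0.8] w 0.06 q [ 0.47  0.3  -0.76  1.59  0.21  1.32 -1.99]
```

View pics/s7.png

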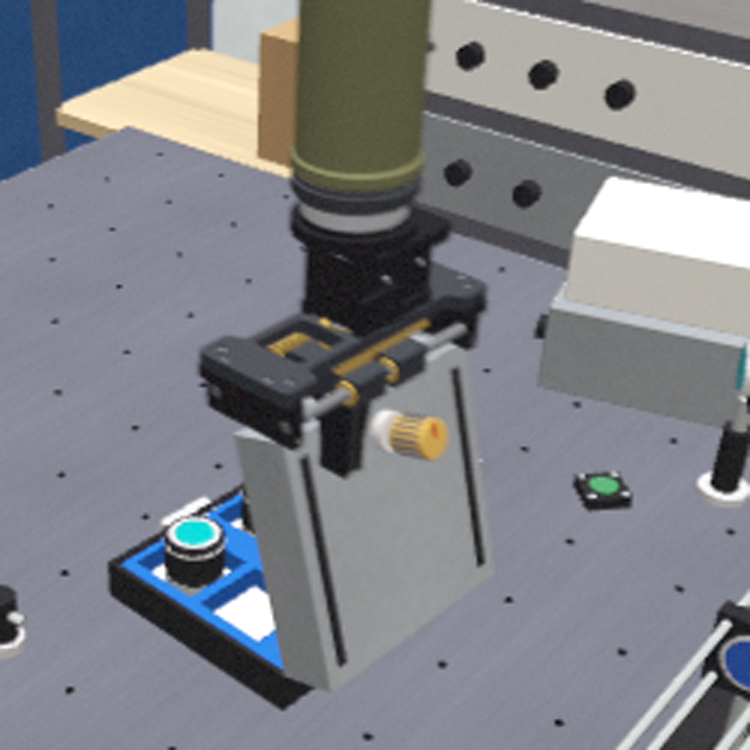

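The lid follows (now about 75°), with the fingertip on its face beside the screw. Continue along the arc.

```bash
python3 -m handwheel '[{"xyz":[-1.4,0.15,-0.1],"angular":[0,0.7,0]},{"xyz":[-1.4,0.15,-0.2],"angular":[0,0,0]},{"xyz":[-1.4,0.15,-0.3],"angular":[0,0,0]},{"xyz":[-1.4,0.15,-0.5],"angular":[0,0,0]},{"xyz":[-1.3,0.15,-0.6],"angular":[0,0,0]}]';  python3 -c "
from h import *
s=get_state()['position'];a=np.array([s[0]-.0095-.591,s[2]-.034]);print('rel',a,np.hypot(*a),np.degrees(np.arctan2(a[1],a[0])))
st()"
```

```text
time: 17.92
position: [0.5273, 0.0761, 0.1892]
tool_rot: [1.294, 1.152, -1.282]
ft_force: [2.1, -1.1, 0.6]
grip_width: 0.006
rel [-0.07321041  0.15520277] 0.1716032136750484 115.25363414799774
t 17.92 p [0.5273 0.0761 0.1892] x [ 0.007  0.002 -1.   ] z [-0.108 -0.994 -0.003] F [ 2.1 -1.1  0.6] w 0.05 q [ 0.54  0.15 -0.79  1.77  0.11  1.26 -1.96]
```

```bash
python3 -m handwheel '[{"xyz":[-1.25,0.1,-0.8],"angular":[0,0.4,0]},{"xyz":[-1.2,0.1,-0.9],"angular":[0,0,0]},{"xyz":[-1.1,0.1,-1],"angular":[0,0,0]},{"xyz":[-1.1,0.1,-1.1],"angular":[0,0,0]},{"xyz":[-0.9,0.1,-1.2],"angular":[0,0,0]}]';  python3 -c "
from h import *
s=get_state()['position'];a=np.array([s[0]-.0095-.591,s[2]-.034]);print('rel',a,np.hypot(*a),np.degrees(np.arctan2(a[1],a[0])))
st();save(get_image('scene'),'s8.png',(250,50,500,300),3)"
```

```text
time: 18.33
position: [0.4694, 0.0821, 0.1414]
tool_rot: [1.29, 1.153, -1.286]
ft_force: [-0.8, -0.1, 0.8]
grip_width: 0.009
rel [-0.13114488  0.10735229] 0.1694800731745152 140.69700514483443
t 18.33 p [0.4694 0.0821 0.1414] x [ 0.004 -0.    -1.   ] z [-0.108 -0.994 -0.   ] F [-0.8 -0.1  0.8] w 0.08 q [ 0.56  0.05 -0.8   1.95  0.04  1.15 -1.93]
```

View pics/s8.png

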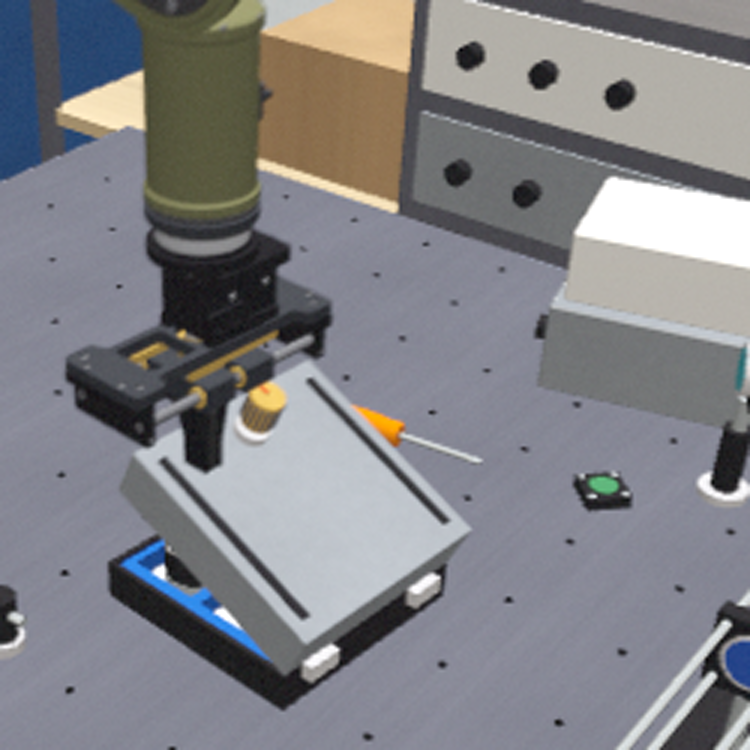

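```bash
python3 -m handwheel '[{"xyz":[-0.7,0.1,-1],"angular":[0,0,0]},{"xyz":[-0.6,0.1,-1],"angular":[0,0,0]},{"xyz":[-0.6,0.1,-1],"angular":[0,0,0]},{"xyz":[-0.4,0,-0.8],"angular":[0,0,0]},{"xyz":[-0.3,0,-0.8],"angular":[0,0,0]}]';  python3 -c "
from h import *
s=get_state()['position'];a=np.array([s[0]-.0095-.591,s[2]-.034]);print('rel',a,np.hypot(*a),np.degrees(np.arctan2(a[1],a[0])))
st()"
```

```text
time: 18.8
position: [0.4395, 0.0858, 0.0922]
tool_rot: [1.286, 1.155, -1.288]
ft_force: [0.4, -0.5, -0.0]
grip_width: 0.002
rel [-0.16102123  0.05819364] 0.1712142993014672 160.12996554976678
t 18.8 p [0.4395 0.0858 0.0922] x [ 0.    -0.002 -1.   ] z [-0.107 -0.994  0.002] F [ 0.4 -0.5 -0. ] w 0.02 q [ 0.55  0.04 -0.81  2.06  0.04  1.05 -1.95]
```

```bash
python3 -m handwheel '[{"xyz":[-0.1,0,-0.5],"angular":[0,0,0]},{"xyz":[-0.1,0,-0.5],"angular":[0,0,0]},{"xyz":[0,0,-0.4],"angular":[0,0,0]},{"xyz":[0,0,-0.4],"angular":[0,0,0]},{"xyz":[0,0,-0.4],"angular":[0,0,0]}]';  python3 -c "
from h import *
st();save(get_image('scene'),'s9.png',(250,50,500,300),3)"
```

```text
time: 19.22
position: [0.4365, 0.086, 0.0806]
tool_rot: [1.275, 1.155, -1.301]
ft_force: [-15.2, -3.1, 39.8]
grip_width: 0.006
t 19.22 p [0.4365 0.086  0.0806] x [-0.011 -0.011 -1.   ] z [-0.108 -0.994  0.012] F [-15.2  -3.1  39.8] w 0.06 q [ 0.54  0.07 -0.82  2.07  0.07  1.04 -1.98]
```

View pics/s9.png

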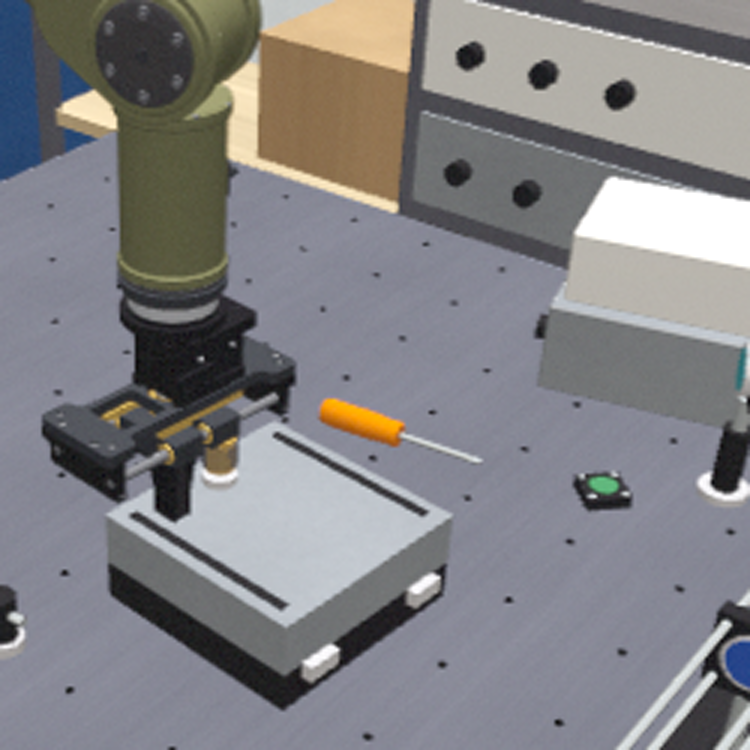

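The lid is closed flat (TCP on it at z 0.081, matching the 80 mm top). Back off upward and locate the screw.

```bash
python3 -m handwheel '[{"xyz":[0,0,1],"angular":[0,0,0]},{"xyz":[0,0,2.5],"angular":[0,0,0]},{"xyz":[0,0,3],"angular":[0,0,6]},{"xyz":[0,0,2.5],"angular":[0,0,7]},{"xyz":[0,0,1],"angular":[0,0,7]}]' 5 15
for i in 1; do python3 -m handwheel '[{"xyz":[0,0,0],"angular":[0,0,7]},{"xyz":[0,0,0],"angular":[0,0,7]},{"xyz":[0,0,0],"angular":[0,0,7]},{"xyz":[0,0,0],"angular":[0,0,7]},{"xyz":[0,0,0],"angular":[0,0,7]}]'; done
python3 -c "
from h import *
st();t=get_image('wrist');save(t,'w10.png');save(get_image('top'),'t10.png',(210,130,350,320),4)"
```

```text
time: 19.68
position: [0.4356, 0.0861, 0.1837]
tool_rot: [1.005, 1.316, -1.038]
ft_force: [0.0, -0.3, -0.5]
grip_width: 0.3
time: 20.1
position: [0.4401, 0.0863, 0.1878]
tool_rot: [0.533, 1.487, -0.552]
ft_force: [-0.8, 0.5, 0.4]
grip_width: 0.567
t 20.1 p [0.4401 0.0863 0.1878] x [ 0.01  -0.016 -1.   ] z [ 0.768 -0.64   0.018] F [-0.8  0.5  0.4] w 4.93 q [ 0.53 -0.09 -0.75  1.95 -0.05  1.25 -0.9 ]
```

View pics/w10.png

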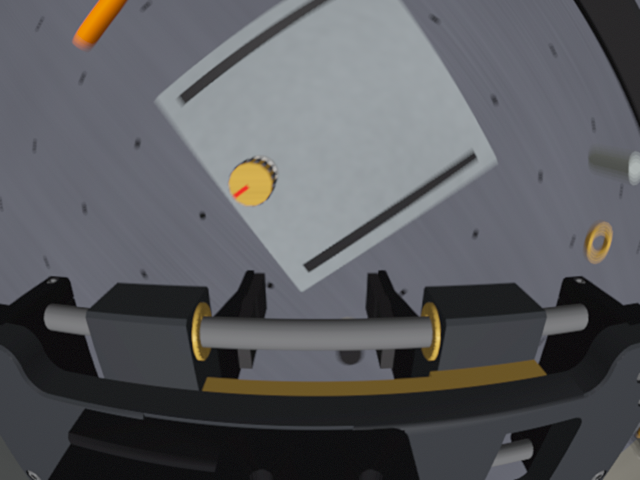

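View pics/t10.png

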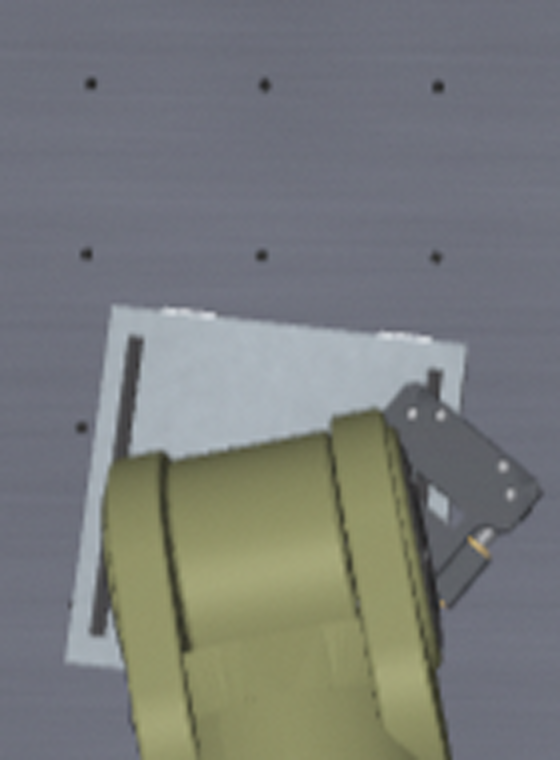

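Wrist view: screw head at (251,184) with red mark; lid flat. Measure its axis, then keep rotating counter-clockwise (in air) to get room for clockwise strokes.

```bash
python3 -c "
from h import *
w=get_image('wrist');print(wplane(w,251,184,.124))
for b in blobs(w,(12,130,120),(28,255,255),300): print(b,wplane(w,*b[0],.124))"
R='x'
python3 -m handwheel '[{"xyz":[0,1,0],"angular":[0,0,7]},{"xyz":[0,1,0],"angular":[0,0,7]},{"xyz":[0,1,0],"angular":[0,0,7]},{"xyz":[0,1,0],"angular":[0,0,7]},{"xyz":[0,1,0],"angular":[0,0,7]}]'
python3 -m handwheel '[{"xyz":[0,0,0],"angular":[0,0,7]},{"xyz":[0,0,0],"angular":[0,0,7]},{"xyz":[0,0,0],"angular":[0,0,7]},{"xyz":[0,0,0],"angular":[0,0,7]},{"xyz":[0,0,0],"angular":[0,0,7]}]'
python3 -m handwheel '[{"xyz":[0,0,0],"angular":[0,0,7]},{"xyz":[0,0,0],"angular":[0,0,7]},{"xyz":[0,0,0],"angular":[0,0,7]},{"xyz":[0,0,0],"angular":[0,0,7]},{"xyz":[0,0,0],"angular":[0,0,7]}]'
python3 -m handwheel '[{"xyz":[0,0,0],"angular":[0,0,7]},{"xyz":[0,0,0],"angular":[0,0,7]},{"xyz":[0,0,0],"angular":[0,0,7]},{"xyz":[0,0,0],"angular":[0,0,7]},{"xyz":[0,0,0],"angular":[0,0,7]}]'
python3 -c "
from h import *
delta(.4383,.144,.16)"
```

```text
[0.43698777 0.14267255 0.124     ]
(array([98.22851365, 18.96663296]), np.int32(989)) [0.43268857 0.29964993 0.124     ]
(array([251.91594203, 181.88043478]), np.int32(1380)) [0.43831165 0.14327997 0.124     ]
(array([597.6525974 , 245.30194805]), np.int32(308)) [ 0.61545002 -0.06497538  0.124     ]
time: 20.67
position: [0.4406, 0.1351, 0.1866]
tool_rot: [0.067, 1.553, -0.08]
ft_force: [-0.3, 0.7, 0.1]
grip_width: 0.575
time: 21.08
position: [0.4405, 0.1387, 0.1858]
tool_rot: [-0.415, 1.513, 0.415]
ft_force: [-0.3, -0.7, 0.9]
grip_width: 0.576
time: 21.5
position: [0.4409, 0.1387, 0.1848]
tool_rot: [-0.889, 1.363, 0.899]
ft_force: [0.2, -0.3, -0.4]
grip_width: 0.577
time: 21.92
position: [0.4412, 0.1383, 0.1836]
tool_rot: [-1.344, 1.095, 1.365]
ft_force: [0.2, -0.4, -0.1]
grip_width: 0.572
t 21.92 p [0.4412 0.1383 0.1836] x [-0.002  0.016 -1.   ] z [-0.202  0.979  0.016] F [ 0.2 -0.4 -0.1] w 4.98 q [ 0.39 -0.04 -0.71  1.93 -0.05  1.24  1.47]
need cm [-0.29  0.57 -2.36] deg [-0.93 -0.13  0.  ]
```

```bash

python3 -m handwheel '[{"xyz":[-0.1,0.2,0],"angular":[0,0,7]},{"xyz":[-0.1,0.2,0],"angular":[0,0,7]},{"xyz":[-0.1,0.1,0],"angular":[0,0,7]},{"xyz":[0,0,0],"angular":[0,0,7]},{"xyz":[0,0,0],"angular":[0,0,7]}]'
python3 -m handwheel '[{"xyz":[0,0,0],"angular":[0,0,7]},{"xyz":[0,0,0],"angular":[0,0,7]},{"xyz":[0,0,0],"angular":[0,0,5]},{"xyz":[0,0,0],"angular":[0,0,0]}]'
python3 -c "
from h import *
delta(.4380,.1437,.095);save(get_image('wrist'),'w11.png')"
```

```text
time: 22.33
position: [0.4386, 0.1431, 0.1825]
tool_rot: [-1.767, 0.693, 1.799]
ft_force: [-0.2, 1.1, 0.6]
grip_width: 0.578
time: 22.67
position: [0.4389, 0.1431, 0.1816]
tool_rot: [-1.975, 0.411, 2.014]
ft_force: [-0.6, 0.0, 0.2]
grip_width: 0.572
t 22.67 p [0.4389 0.1431 0.1816] x [-0.018  0.007 -1.   ] z [-0.917  0.398  0.019] F [-0.6  0.   0.2] w 4.98 q [ 0.36 -0.02 -0.7   1.92 -0.03  1.25  2.4 ]
need cm [-0.09  0.06 -8.66] deg [-0.39 -1.02 -0.  ]
```

View pics/w11.png

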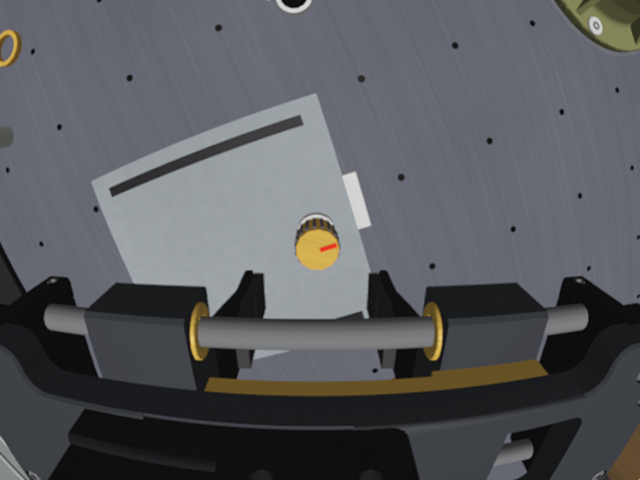

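The head is centred between the jaws (317,248), with the red mark towards the case front. Descend.

```bash

python3 -m handwheel '[{"xyz":[0,0.05,-2],"angular":[-0.4,-1,0]},{"xyz":[0,0,-2],"angular":[0,0,0]},{"xyz":[0,0,-2],"angular":[0,0,0]},{"xyz":[0,0,-1.2],"angular":[0,0,0]},{"xyz":[0,0,0],"angular":[0,0,0]}]'
python3 -c "
from h import *
delta(.4380,.1437,.094);w=get_image('wrist')
for b in blobs(w,(12,130,120),(28,255,255),300): print(b,wplane(w,*b[0],.124))"
```

```text
time: 23.13
position: [0.4405, 0.1437, 0.108]
tool_rot: [-1.982, 0.44, 1.973]
ft_force: [-0.8, -1.7, -0.1]
grip_width: 0.574
t 23.13 p [0.4405 0.1437 0.108 ] x [ 0.004  0.    -1.   ] z [-0.905  0.426 -0.004] F [-0.8 -1.7 -0.1] w 5.0 q [ 0.34  0.05 -0.72  2.02  0.04  1.08  2.3 ]
need cm [-0.25  0.   -1.4 ] deg [-0.03  0.25 -0.  ]
(array([321.66650876, 298.17764093]), np.int32(2111)) [0.43595934 0.1402501  0.124     ]
```

```bash

python3 -m handwheel '[{"xyz":[-0.2,0,-0.8],"angular":[0,0.2,6]},{"xyz":[-0.1,0,-0.6],"angular":[0,0,5]},{"xyz":[0,0,-0.2],"angular":[0,0,0]},{"xyz":[0,0,0],"angular":[0,0,0]}]'
python3 -c "
from h import *
delta(.4380,.1437,.094)"
```

```text
time: 23.52
position: [0.4403, 0.1444, 0.0957]
tool_rot: [-2.091, 0.261, 2.08]
ft_force: [0.6, 0.6, -0.2]
grip_width: 0.57
t 23.52 p [0.4403 0.1444 0.0957] x [ 0.006  0.003 -1.   ] z [-0.968  0.249 -0.005] F [ 0.6  0.6 -0.2] w 4.96 q [ 0.34  0.07 -0.73  2.03  0.05  1.05  2.48]
need cm [-0.23 -0.07 -0.17] deg [-0.15  0.32 -0.  ]
```

```bash

python3 -m handwheel '[{"xyz":[-0.25,-0.1,-0.15],"angular":[-0.1,0.3,0]},{"xyz":[0,0,0],"angular":[0,0,0]},{"xyz":[0,0,0],"angular":[0,0,0]},{"xyz":[0,0,0],"angular":[0,0,0]},{"xyz":[0,0,0],"angular":[0,0,0]}]' 2 15
python3 -m handwheel '[{"xyz":[0,0,0],"angular":[0,0,0]},{"xyz":[0,0,0],"angular":[0,0,0]},{"xyz":[0,0,0],"angular":[0,0,0]}]'
python3 -c "
from h import *
delta(.4380,.1437,.094)"
```

```text
time: 23.93
position: [0.4373, 0.1442, 0.0964]
tool_rot: [-2.081, 0.272, 2.083]
ft_force: [-5.0, 0.9, 0.9]
grip_width: 0.314
time: 24.18
position: [0.4372, 0.1442, 0.0965]
tool_rot: [-2.081, 0.274, 2.082]
ft_force: [-0.2, 0.6, -0.6]
grip_width: 0.318
t 24.18 p [0.4372 0.1442 0.0965] x [-0.     0.001 -1.   ] z [-0.966  0.259  0.001] F [-0.2  0.6 -0.6] w 2.77 q [ 0.34  0.06 -0.73  2.03  0.05  1.06  2.47]
need cm [ 0.08 -0.05 -0.25] deg [-0.04 -0.03  0.  ]
```

Gripped (2.77 cm ≈ 28 mm head). Turn clockwise (negative yaw).

```bash

python3 -m handwheel '[{"xyz":[0,0,-0.03],"angular":[0,0,-7]},{"xyz":[0,0,-0.03],"angular":[0,0,-7]},{"xyz":[0,0,-0.03],"angular":[0,0,-7]},{"xyz":[0,0,-0.03],"angular":[0,0,-7]},{"xyz":[0,0,-0.03],"angular":[0,0,-7]}]'
python3 -c "
from h import *
delta(.4372,.1442,.0965)"
python3 -m handwheel '[{"xyz":[0,0,-0.03],"angular":[0,0,-7]},{"xyz":[0,0,-0.03],"angular":[0,0,-7]},{"xyz":[0,0,-0.03],"angular":[0,0,-7]},{"xyz":[0,0,-0.03],"angular":[0,0,-7]},{"xyz":[0,0,-0.03],"angular":[0,0,-7]}]'
python3 -c "
from h import *
delta(.4372,.1442,.0965)"
```

```text
time: 24.6
position: [0.4376, 0.1439, 0.096]
tool_rot: [-1.692, 0.805, 1.691]
ft_force: [-1.7, -0.3, 1.9]
grip_width: 0.315
t 24.6 p [0.4376 0.1439 0.096 ] x [ 0. -0. -1.] z [-0.631  0.776 -0.   ] F [-1.7 -0.3  1.9] w 2.74 q [ 0.31  0.06 -0.7   2.04  0.05  1.06  1.84]
need cm [-0.04  0.03  0.05] deg [ 0.01  0.01 -0.  ]
time: 25.02
position: [0.4378, 0.1435, 0.0957]
tool_rot: [-1.252, 1.183, 1.251]
ft_force: [-2.6, -1.3, 1.7]
grip_width: 0.316
t 25.02 p [0.4378 0.1435 0.0957] x [-0.    -0.001 -1.   ] z [-0.057  0.998 -0.001] F [-2.6 -1.3  1.7] w 2.75 q [ 0.29  0.06 -0.68  2.04  0.05  1.06  1.22]
need cm [-0.06  0.07  0.08] deg [ 0.08 -0.02  0.  ]
```

```bash

python3 -m handwheel '[{"xyz":[0,0,-0.04],"angular":[0,0,-7]},{"xyz":[0,0,-0.04],"angular":[0,0,-7]},{"xyz":[0,0,-0.04],"angular":[0,0,-7]},{"xyz":[0,0,-0.04],"angular":[0,0,-7]},{"xyz":[0,0,-0.04],"angular":[0,0,-7]}]'
python3 -m handwheel '[{"xyz":[0,0,-0.04],"angular":[0,0,-7]},{"xyz":[0,0,-0.04],"angular":[0,0,-7]},{"xyz":[0,0,-0.04],"angular":[0,0,-7]},{"xyz":[0,0,-0.04],"angular":[0,0,-7]},{"xyz":[0,0,-0.04],"angular":[0,0,-7]}]'
python3 -m handwheel '[{"xyz":[0,0,-0.04],"angular":[0,0,-7]},{"xyz":[0,0,-0.04],"angular":[0,0,-7]},{"xyz":[0,0,-0.04],"angular":[0,0,-7]},{"xyz":[0,0,-0.04],"angular":[0,0,-7]},{"xyz":[0,0,-0.04],"angular":[0,0,-7]}]'
python3 -c "
from h import *
delta(.4372,.1442,.0965)"
python3 -m handwheel '[{"xyz":[0,0,-0.04],"angular":[0,0,-7]},{"xyz":[0,0,-0.04],"angular":[0,0,-7]},{"xyz":[0,0,-0.04],"angular":[0,0,-7]},{"xyz":[0,0,-0.04],"angular":[0,0,-7]},{"xyz":[0,0,-0.04],"angular":[0,0,-7]}]'
python3 -m handwheel '[{"xyz":[0,0,-0.04],"angular":[0,0,-7]},{"xyz":[0,0,-0.04],"angular":[0,0,-7]},{"xyz":[0,0,-0.04],"angular":[0,0,-7]},{"xyz":[0,0,-0.04],"angular":[0,0,-7]},{"xyz":[0,0,0],"angular":[0,0,0]}]'
python3 -c "
from h import *
delta(.4372,.1442,.0965)
save(get_image('wrist'),'w12.png')"
```

```text
time: 25.43
position: [0.4376, 0.1431, 0.0953]
tool_rot: [-0.783, 1.429, 0.782]
ft_force: [-2.1, 0.3, 3.0]
grip_width: 0.317
time: 25.85
position: [0.4373, 0.1427, 0.095]
tool_rot: [-0.298, 1.556, 0.296]
ft_force: [-3.3, -0.6, 4.2]
grip_width: 0.32
time: 26.27
position: [0.4368, 0.1427, 0.0948]
tool_rot: [0.194, 1.569, -0.194]
ft_force: [-2.8, 0.6, 2.8]
grip_width: 0.315
t 26.27 p [0.4368 0.1427 0.0948] x [-0.007  0.001 -1.   ] z [ 0.97  -0.244 -0.007] F [-2.8  0.6  2.8] w 2.74 q [ 0.22  0.06 -0.6   2.04  0.04  1.06 -0.64]
need cm [0.04 0.15 0.17] deg [-0.03 -0.39 -0.  ]
time: 26.68
position: [0.4364, 0.1429, 0.0945]
tool_rot: [0.682, 1.469, -0.681]
ft_force: [-2.6, -0.2, 4.0]
grip_width: 0.315
time: 27.1
position: [0.4362, 0.1433, 0.0944]
tool_rot: [1.066, 1.303, -1.064]
ft_force: [-1.5, -0.0, 0.6]
grip_width: 0.317
t 27.1 p [0.4362 0.1433 0.0944] x [-0.005  0.006 -1.   ] z [ 0.195 -0.981 -0.007] F [-1.5 -0.   0.6] w 2.76 q [ 0.18  0.05 -0.56  2.04  0.02  1.06 -1.76]
need cm [0.1  0.09 0.21] deg [-0.34 -0.28 -0.  ]
```

View pics/w12.png

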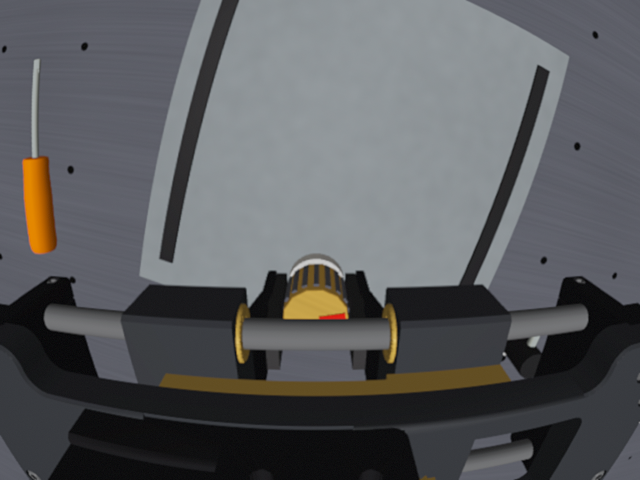

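The red mark is still to the right of the gripper, so no slip: about 244° turned, head down about 2 mm as expected. One more step in this stroke, then regrip.

```bash

python3 -m handwheel '[{"xyz":[0,0,-0.04],"angular":[0,0,-7]},{"xyz":[0,0,-0.04],"angular":[0,0,-7]},{"xyz":[0,0,-0.04],"angular":[0,0,-7]},{"xyz":[0,0,-0.04],"angular":[0,0,-7]},{"xyz":[0,0,0],"angular":[0,0,0]}]'
python3 -c "
from h import *
delta(.4372,.1442,.0965)"
python3 -m handwheel '[{"xyz":[0,0,0],"angular":[0,0,0]},{"xyz":[0,0,0],"angular":[0,0,0]},{"xyz":[0,0,0],"angular":[0,0,0]},{"xyz":[0,0,0],"angular":[0,0,0]}]' 4.6
python3 -c "
from h import *
st()"
```

```text
time: 27.57
position: [0.4362, 0.1437, 0.0941]
tool_rot: [1.424, 1.065, -1.419]
ft_force: [-2.2, -0.5, 0.9]
grip_width: 0.314
t 27.57 p [0.4362 0.1437 0.0941] x [-0.002  0.007 -1.   ] z [-0.286 -0.958 -0.006] F [-2.2 -0.5  0.9] w 2.73 q [ 0.17  0.05 -0.55  2.04  0.02  1.05 -2.25]
need cm [0.1  0.05 0.24] deg [-0.4 -0.1 -0. ]
time: 27.9
position: [0.4379, 0.1435, 0.0942]
tool_rot: [1.415, 1.072, -1.404]
ft_force: [0.1, -0.2, -0.6]
grip_width: 0.496
t 27.9 p [0.4379 0.1435 0.0942] x [ 0.002  0.008 -1.   ] z [-0.271 -0.963 -0.008] F [ 0.1 -0.2 -0.6] w 4.32 q [ 0.17  0.05 -0.55  2.04  0.02  1.05 -2.23]
```

```bash

python3 -m handwheel '[{"xyz":[0,0,0],"angular":[-0.4,0,7]},{"xyz":[0,0,0],"angular":[0,0,7]},{"xyz":[0,0,0],"angular":[0,0,7]},{"xyz":[0,0,0],"angular":[0,0,7]},{"xyz":[0,0,0],"angular":[0,0,7]}]'
python3 -m handwheel '[{"xyz":[0,0,0],"angular":[0,0,7]},{"xyz":[0,0,0],"angular":[0,0,7]},{"xyz":[0,0,0],"angular":[0,0,7]},{"xyz":[0,0,0],"angular":[0,0,7]},{"xyz":[0,0,0],"angular":[0,0,7]}]'
python3 -c "
from h import *
delta(.4375,.1436,.094)"
python3 -m handwheel '[{"xyz":[0,0,0],"angular":[0,0,7]},{"xyz":[0,0,0],"angular":[0,0,7]},{"xyz":[0,0,0],"angular":[0,0,7]},{"xyz":[0,0,0],"angular":[0,0,7]},{"xyz":[0,0,0],"angular":[0,0,7]}]'
python3 -m handwheel '[{"xyz":[0,0,0],"angular":[0,0,7]},{"xyz":[0,0,0],"angular":[0,0,7]},{"xyz":[0,0,0],"angular":[0,0,7]},{"xyz":[0,0,0],"angular":[0,0,7]},{"xyz":[0,0,0],"angular":[0,0,7]}]'
python3 -c "
from h import *
delta(.4375,.1436,.094)"
```

```text
time: 28.32
position: [0.439, 0.1431, 0.0939]
tool_rot: [0.946, 1.355, -0.942]
ft_force: [-0.3, 0.3, 0.8]
grip_width: 0.53
time: 28.73
position: [0.4401, 0.1428, 0.0937]
tool_rot: [0.466, 1.519, -0.46]
ft_force: [-0.8, -0.6, -0.6]
grip_width: 0.528
t 28.73 p [0.4401 0.1428 0.0937] x [ 0.002  0.004 -1.   ] z [ 0.83  -0.557  0.   ] F [-0.8 -0.6 -0.6] w 4.59 q [ 0.21  0.06 -0.59  2.04  0.04  1.05 -0.99]
need cm [-0.26  0.08  0.03] deg [-0.21  0.14 -0.  ]
time: 29.15
position: [0.4412, 0.1424, 0.0935]
tool_rot: [-0.022, 1.569, 0.031]
ft_force: [0.6, -0.1, 0.3]
grip_width: 0.526
time: 29.57
position: [0.4423, 0.142, 0.0933]
tool_rot: [-0.511, 1.507, 0.52]
ft_force: [-0.6, -0.5, -0.0]
grip_width: 0.526
t 29.57 p [0.4423 0.142  0.0933] x [-0.     0.006 -1.   ] z [0.791 0.612 0.004] F [-0.6 -0.5 -0. ] w 4.57 q [ 0.26  0.07 -0.63  2.03  0.04  1.05  0.26]
need cm [-0.48  0.16  0.07] deg [-0.35 -0.01 -0.  ]
```

```bash

python3 -m handwheel '[{"xyz":[-0.2,0.1,0.02],"angular":[-0.3,0,7]},{"xyz":[-0.2,0.05,0],"angular":[0,0,7]},{"xyz":[-0.1,0,0],"angular":[0,0,7]},{"xyz":[-0.05,0,0],"angular":[0,0,7]},{"xyz":[-0.05,0,0],"angular":[0,0,7]}]'
python3 -m handwheel '[{"xyz":[-0.02,0,0],"angular":[0,0,7]},{"xyz":[-0.02,0,0],"angular":[0,0,7]},{"xyz":[-0.02,0,0],"angular":[0,0,7]},{"xyz":[-0.02,0,0],"angular":[0,0,7]},{"xyz":[-0.02,0,0],"angular":[0,0,7]}]'
python3 -c "
from h import *
delta(.4375,.1436,.094)"
python3 -m handwheel '[{"xyz":[-0.02,0,0],"angular":[0,0,7]},{"xyz":[-0.02,0,0],"angular":[0,0,7]},{"xyz":[-0.02,0,0],"angular":[0,0,7]},{"xyz":[-0.02,0,0],"angular":[0,0,7]},{"xyz":[-0.02,0,0],"angular":[0,0,7]}]'
python3 -c "
from h import *
delta(.4375,.1436,.094)"
```

```text
time: 29.98
position: [0.4374, 0.1432, 0.0932]
tool_rot: [-0.994, 1.33, 0.996]
ft_force: [-0.1, 0.2, -0.4]
grip_width: 0.529
time: 30.4
position: [0.4373, 0.1429, 0.093]
tool_rot: [-1.453, 1.027, 1.453]
ft_force: [0.6, -0.7, 0.1]
grip_width: 0.526
t 30.4 p [0.4373 0.1429 0.093 ] x [ 0.001  0.002 -1.   ] z [-0.331  0.943  0.002] F [ 0.6 -0.7  0.1] w 4.57 q [ 0.3   0.06 -0.69  2.04  0.04  1.05  1.5 ]
need cm [0.02 0.07 0.1 ] deg [-0.13  0.07  0.  ]
time: 30.82
position: [0.4374, 0.1425, 0.0929]
tool_rot: [-1.873, 0.584, 1.873]
ft_force: [0.2, 1.1, -0.2]
grip_width: 0.529
t 30.82 p [0.4374 0.1425 0.0929] x [ 0.001  0.004 -1.   ] z [-0.821  0.571  0.001] F [ 0.2  1.1 -0.2] w 4.6 q [ 0.33  0.06 -0.71  2.04  0.05  1.05  2.13]
need cm [0.01 0.11 0.11] deg [-0.2   0.08  0.  ]
```

```bash

python3 -m handwheel '[{"xyz":[0,0.05,0.05],"angular":[0,0,7]},{"xyz":[0,0.05,0.05],"angular":[0,0,7]},{"xyz":[0,0,0],"angular":[0,0,6]},{"xyz":[0,0,0],"angular":[0,0,0]}]'
python3 -m handwheel '[{"xyz":[0,0,0],"angular":[0,0,0]},{"xyz":[0,0,0],"angular":[0,0,0]},{"xyz":[0,0,0],"angular":[0,0,0]},{"xyz":[0,0,0],"angular":[0,0,0]},{"xyz":[0,0,0],"angular":[0,0,0]}]' 2 15
python3 -c "
from h import *
delta(.4375,.1436,.094)"
```

```text
time: 31.15
position: [0.4382, 0.1432, 0.0938]
tool_rot: [-2.092, 0.249, 2.09]
ft_force: [-1.0, 0.3, -0.1]
grip_width: 0.529
time: 31.57
position: [0.4369, 0.1434, 0.0935]
tool_rot: [-2.085, 0.257, 2.09]
ft_force: [1.4, -1.6, 2.2]
grip_width: 0.319
t 31.57 p [0.4369 0.1434 0.0935] x [-0.002  0.004 -1.   ] z [-0.969  0.246  0.003] F [ 1.4 -1.6  2.2] w 2.78 q [ 0.35  0.07 -0.73  2.04  0.05  1.05  2.49]
need cm [0.06 0.02 0.05] deg [-0.26 -0.09  0.  ]
```

```bash

python3 -m handwheel '[{"xyz":[0,0,-0.03],"angular":[0,0,-7]},{"xyz":[0,0,-0.03],"angular":[0,0,-7]},{"xyz":[0,0,-0.03],"angular":[0,0,-7]},{"xyz":[0,0,-0.03],"angular":[0,0,-7]},{"xyz":[0,0,-0.03],"angular":[0,0,-7]}]'
python3 -m handwheel '[{"xyz":[0,0,-0.03],"angular":[0,0,-7]},{"xyz":[0,0,-0.03],"angular":[0,0,-7]},{"xyz":[0,0,-0.03],"angular":[0,0,-7]},{"xyz":[0,0,-0.03],"angular":[0,0,-7]},{"xyz":[0,0,-0.03],"angular":[0,0,-7]}]'
python3 -m handwheel '[{"xyz":[0,0,-0.03],"angular":[0,0,-7]},{"xyz":[0,0,-0.03],"angular":[0,0,-7]},{"xyz":[0,0,-0.03],"angular":[0,0,-7]},{"xyz":[0,0,-0.03],"angular":[0,0,-7]},{"xyz":[0,0,-0.03],"angular":[0,0,-7]}]'
python3 -m handwheel '[{"xyz":[0,0,-0.03],"angular":[0,0,-7]},{"xyz":[0,0,-0.03],"angular":[0,0,-7]},{"xyz":[0,0,-0.03],"angular":[0,0,-7]},{"xyz":[0,0,-0.03],"angular":[0,0,-7]},{"xyz":[0,0,-0.03],"angular":[0,0,-7]}]'
python3 -c "
from h import *
delta(.4375,.1436,.094)"
python3 -m handwheel '[{"xyz":[0,0,-0.03],"angular":[0,0,-7]},{"xyz":[0,0,-0.03],"angular":[0,0,-7]},{"xyz":[0,0,-0.03],"angular":[0,0,-7]},{"xyz":[0,0,-0.03],"angular":[0,0,-7]},{"xyz":[0,0,-0.03],"angular":[0,0,-7]}]'
python3 -m handwheel '[{"xyz":[0,0,-0.03],"angular":[0,0,-7]},{"xyz":[0,0,-0.03],"angular":[0,0,-7]},{"xyz":[0,0,-0.03],"angular":[0,0,-7]},{"xyz":[0,0,-0.03],"angular":[0,0,-7]},{"xyz":[0,0,-0.03],"angular":[0,0,-7]}]'
python3 -m handwheel '[{"xyz":[0,0,-0.03],"angular":[0,0,-7]},{"xyz":[0,0,-0.03],"angular":[0,0,-7]},{"xyz":[0,0,-0.03],"angular":[0,0,-7]},{"xyz":[0,0,-0.03],"angular":[0,0,-7]},{"xyz":[0,0,0],"angular":[0,0,0]}]'
python3 -c "
from h import *
delta(.4375,.1436,.094)
save(get_image('wrist'),'w13.png')"
```

```text
time: 31.98
position: [0.4369, 0.1434, 0.0931]
tool_rot: [-1.698, 0.792, 1.699]
ft_force: [-1.6, -1.1, 2.4]
grip_width: 0.314
time: 32.4
position: [0.4369, 0.1435, 0.0928]
tool_rot: [-1.261, 1.173, 1.259]
ft_force: [-1.3, -0.5, 3.3]
grip_width: 0.313
time: 32.82
position: [0.4369, 0.1436, 0.0926]
tool_rot: [-0.794, 1.421, 0.789]
ft_force: [-0.7, 0.0, 2.4]
grip_width: 0.318
time: 33.23
position: [0.437, 0.1435, 0.0922]
tool_rot: [-0.31, 1.549, 0.303]
ft_force: [-2.1, -0.6, 3.4]
grip_width: 0.316
t 33.23 p [0.437  0.1435 0.0922] x [ 0.001 -0.005 -1.   ] z [ 0.925  0.381 -0.001] F [-2.1 -0.6  3.4] w 2.75 q [ 0.24  0.06 -0.63  2.04  0.05  1.05 -0.02]
need cm [0.05 0.01 0.18] deg [ 0.26  0.05 -0.  ]
time: 33.65
position: [0.437, 0.1435, 0.092]
tool_rot: [0.179, 1.564, -0.189]
ft_force: [-1.0, -0.4, 3.2]
grip_width: 0.32
time: 34.07
position: [0.437, 0.1435, 0.0917]
tool_rot: [0.666, 1.467, -0.677]
ft_force: [-0.6, -0.2, 2.8]
grip_width: 0.321
time: 34.48
position: [0.437, 0.1434, 0.0916]
tool_rot: [1.05, 1.304, -1.061]
ft_force: [-0.6, -0.6, 0.6]
grip_width: 0.32
t 34.48 p [0.437  0.1434 0.0916] x [-0.007 -0.003 -1.   ] z [ 0.206 -0.979  0.001] F [-0.6 -0.6  0.6] w 2.78 q [ 0.18  0.06 -0.56  2.04  0.04  1.06 -1.77]
need cm [0.05 0.02 0.24] deg [ 0.17 -0.39  0.  ]
```

View pics/w13.png

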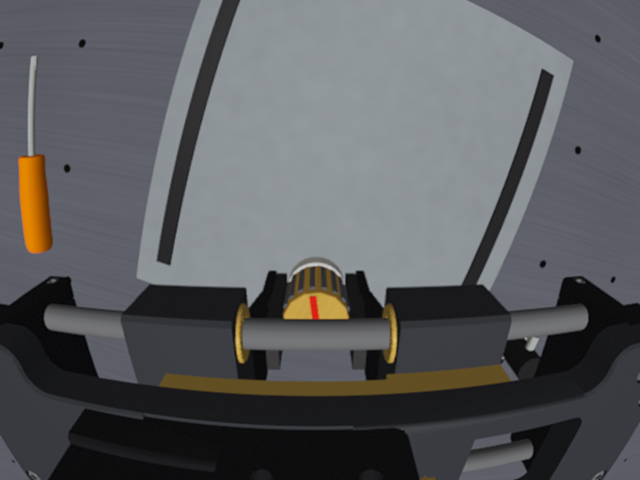

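Mark now points up in the image (consistent with ~515° total). Finish this stroke and regrip.

```bash

python3 -m handwheel '[{"xyz":[0,0,-0.03],"angular":[0,0,-7]},{"xyz":[0,0,-0.03],"angular":[0,0,-7]},{"xyz":[0,0,-0.03],"angular":[0,0,-7]},{"xyz":[0,0,-0.03],"angular":[0,0,-7]},{"xyz":[0,0,0],"angular":[0,0,0]}]'
python3 -c "
from h import *
delta(.4370,.1435,.0915)"
python3 -m handwheel '[{"xyz":[0,0,0],"angular":[0,0,0]},{"xyz":[0,0,0],"angular":[0,0,0]},{"xyz":[0,0,0],"angular":[0,0,0]},{"xyz":[0,0,0],"angular":[0,0,0]}]' 4.6
python3 -m handwheel '[{"xyz":[-0.03,0,0],"angular":[0,0,7]},{"xyz":[-0.03,0,0],"angular":[0,0,7]},{"xyz":[-0.03,0,0],"angular":[0,0,7]},{"xyz":[-0.03,0,0],"angular":[0,0,7]},{"xyz":[-0.03,0,0],"angular":[0,0,7]}]'
python3 -m handwheel '[{"xyz":[-0.03,0,0],"angular":[0,0,7]},{"xyz":[-0.03,0,0],"angular":[0,0,7]},{"xyz":[-0.03,0,0],"angular":[0,0,7]},{"xyz":[-0.03,0,0],"angular":[0,0,7]},{"xyz":[-0.03,0,0],"angular":[0,0,7]}]'
python3 -c "
from h import *
delta(.4370,.1435,.0915)"
python3 -m handwheel '[{"xyz":[-0.03,0,0],"angular":[0,0,7]},{"xyz":[-0.03,0,0],"angular":[0,0,7]},{"xyz":[-0.03,0,0],"angular":[0,0,7]},{"xyz":[-0.03,0,0],"angular":[0,0,7]},{"xyz":[-0.03,0,0],"angular":[0,0,7]}]'
python3 -m handwheel '[{"xyz":[-0.03,0,0],"angular":[0,0,7]},{"xyz":[-0.03,0,0],"angular":[0,0,7]},{"xyz":[-0.03,0,0],"angular":[0,0,7]},{"xyz":[-0.03,0,0],"angular":[0,0,7]},{"xyz":[-0.03,0,0],"angular":[0,0,7]}]'
python3 -c "
from h import *
delta(.4370,.1435,.0915)"
```

```text
time: 34.95
position: [0.437, 0.1434, 0.0913]
tool_rot: [1.408, 1.068, -1.419]
ft_force: [-1.9, 0.7, 1.6]
grip_width: 0.311
t 34.95 p [0.437  0.1434 0.0913] x [-0.007 -0.    -1.   ] z [-0.276 -0.961  0.002] F [-1.9  0.7  1.6] w 2.71 q [ 0.16  0.06 -0.54  2.04  0.03  1.06 -2.25]
need cm [-0.    0.01  0.02] deg [ 0.02 -0.43  0.  ]
time: 35.28
position: [0.4377, 0.1433, 0.091]
tool_rot: [1.397, 1.076, -1.406]
ft_force: [0.8, -0.3, -0.0]
grip_width: 0.5
time: 35.7
position: [0.4366, 0.1431, 0.0905]
tool_rot: [0.932, 1.362, -0.94]
ft_force: [0.2, -0.2, 0.1]
grip_width: 0.529
time: 36.12
position: [0.4354, 0.143, 0.09]
tool_rot: [0.451, 1.522, -0.458]
ft_force: [-0.3, 0.9, -0.1]
grip_width: 0.529
t 36.12 p [0.4354 0.143  0.09  ] x [-0.001 -0.005 -1.   ] z [ 0.836 -0.548  0.002] F [-0.3  0.9 -0.1] w 4.6 q [ 0.2   0.06 -0.59  2.05  0.04  1.05 -0.99]
need cm [0.16 0.05 0.15] deg [ 0.27 -0.05  0.  ]
time: 36.53
position: [0.4342, 0.1429, 0.0896]
tool_rot: [-0.038, 1.568, 0.032]
ft_force: [-0.2, 0.1, 0.4]
grip_width: 0.528
time: 36.95
position: [0.433, 0.1428, 0.0892]
tool_rot: [-0.526, 1.502, 0.522]
ft_force: [-0.3, -0.7, 0.3]
grip_width: 0.528
t 36.95 p [0.433  0.1428 0.0892] x [ 0.005 -0.001 -1.   ] z [0.784 0.621 0.003] F [-0.3 -0.7  0.3] w 4.6 q [ 0.25  0.05 -0.64  2.06  0.04  1.04  0.26]
need cm [0.4  0.07 0.23] deg [0.08 0.28 0.  ]
```

```bash

python3 -m handwheel '[{"xyz":[0.2,0.05,0.02],"angular":[0,0.2,7]},{"xyz":[0.2,0.05,0.02],"angular":[0,0,7]},{"xyz":[0,0,0.02],"angular":[0,0,7]},{"xyz":[0,0,0.02],"angular":[0,0,7]},{"xyz":[0,0,0.02],"angular":[0,0,7]}]'
python3 -m handwheel '[{"xyz":[0,0,0],"angular":[0,0,7]},{"xyz":[0,0,0],"angular":[0,0,7]},{"xyz":[0,0,0],"angular":[0,0,7]},{"xyz":[0,0,0],"angular":[0,0,7]},{"xyz":[0,0,0],"angular":[0,0,7]}]'
python3 -m handwheel '[{"xyz":[0,0,0],"angular":[0,0,7]},{"xyz":[0,0,0],"angular":[0,0,7]},{"xyz":[0,0,0],"angular":[0,0,7]},{"xyz":[0,0,0],"angular":[0,0,7]},{"xyz":[0,0,0],"angular":[0,0,7]}]'
python3 -c "
from h import *
delta(.4370,.1435,.0915)"
```

```text
time: 37.37
position: [0.4375, 0.1436, 0.0898]
tool_rot: [-1.004, 1.325, 1.002]
ft_force: [0.1, 0.3, -0.7]
grip_width: 0.532
time: 37.78
position: [0.4379, 0.1435, 0.0894]
tool_rot: [-1.462, 1.02, 1.46]
ft_force: [-0.1, -0.4, 0.2]
grip_width: 0.531
time: 38.2
position: [0.4383, 0.1433, 0.0891]
tool_rot: [-1.88, 0.574, 1.879]
ft_force: [-0.6, -0.3, -0.5]
grip_width: 0.527
t 38.2 p [0.4383 0.1433 0.0891] x [ 0.002  0.004 -1.   ] z [-0.827  0.562  0.001] F [-0.6 -0.3 -0.5] w 4.59 q [ 0.33  0.07 -0.71  2.04  0.05  1.04  2.13]
need cm [-0.13  0.02  0.24] deg [-0.21  0.09  0.  ]
```

```bash

python3 -m handwheel '[{"xyz":[-0.1,0,0.1],"angular":[-0.2,0,0]},{"xyz":[0,0,0],"angular":[0,0,0]},{"xyz":[0,0,0],"angular":[0,0,0]},{"xyz":[0,0,0],"angular":[0,0,0]},{"xyz":[0,0,0],"angular":[0,0,0]}]' 2 15
python3 -c "
from h import *
delta(.4370,.1435,.0915)"
python3 -m handwheel '[{"xyz":[0,0,-0.03],"angular":[0,0,-7]},{"xyz":[0,0,-0.03],"angular":[0,0,-7]},{"xyz":[0,0,-0.03],"angular":[0,0,-7]},{"xyz":[0,0,-0.03],"angular":[0,0,-7]},{"xyz":[0,0,-0.03],"angular":[0,0,-7]}]'
python3 -m handwheel '[{"xyz":[0,0,-0.03],"angular":[0,0,-7]},{"xyz":[0,0,-0.03],"angular":[0,0,-7]},{"xyz":[0,0,-0.03],"angular":[0,0,-7]},{"xyz":[0,0,-0.03],"angular":[0,0,-7]},{"xyz":[0,0,-0.03],"angular":[0,0,-7]}]'
python3 -m handwheel '[{"xyz":[0,0,-0.03],"angular":[0,0,-7]},{"xyz":[0,0,-0.03],"angular":[0,0,-7]},{"xyz":[0,0,-0.03],"angular":[0,0,-7]},{"xyz":[0,0,-0.03],"angular":[0,0,-7]},{"xyz":[0,0,-0.03],"angular":[0,0,-7]}]'
python3 -m handwheel '[{"xyz":[0,0,-0.03],"angular":[0,0,-7]},{"xyz":[0,0,-0.03],"angular":[0,0,-7]},{"xyz":[0,0,-0.03],"angular":[0,0,-7]},{"xyz":[0,0,-0.03],"angular":[0,0,-7]},{"xyz":[0,0,0],"angular":[0,0,0]}]'
python3 -c "
from h import *
delta(.4370,.1435,.0915);print(get_state()['torque'],np.degrees(np.arctan2(*R.from_rotvec(get_state()['tool_rot']).as_matrix()[[1,0],2])))"
```

```text
time: 38.62
position: [0.4369, 0.1434, 0.09]
tool_rot: [-1.88, 0.58, 1.879]
ft_force: [0.0, 0.1, 1.3]
grip_width: 0.316
t 38.62 p [0.4369 0.1434 0.09  ] x [ 0.001  0.    -1.   ] z [-0.826  0.564 -0.001] F [0.  0.1 1.3] w 2.75 q [ 0.32  0.07 -0.71  2.04  0.05  1.05  2.13]
need cm [0.01 0.01 0.15] deg [-0.01  0.06 -0.  ]
time: 39.03
position: [0.437, 0.1434, 0.0895]
tool_rot: [-1.459, 1.028, 1.456]
ft_force: [-0.9, 0.5, 2.0]
grip_width: 0.312
time: 39.45
position: [0.437, 0.1434, 0.0893]
tool_rot: [-1.002, 1.332, 0.998]
ft_force: [-0.9, -0.8, 2.2]
grip_width: 0.32
time: 39.87
position: [0.437, 0.1434, 0.089]
tool_rot: [-0.522, 1.511, 0.518]
ft_force: [-0.4, 0.0, 2.4]
grip_width: 0.316
time: 40.28
position: [0.4369, 0.1434, 0.0889]
tool_rot: [-0.128, 1.572, 0.124]
ft_force: [-0.0, 0.4, 0.3]
grip_width: 0.316
t 40.28 p [0.4369 0.1434 0.0889] x [-0.004 -0.003 -1.   ] z [ 0.987  0.16  -0.005] F [-0.   0.4  0.3] w 2.75 q [ 0.22  0.07 -0.61  2.04  0.05  1.05 -0.25]
need cm [0.01 0.01 0.26] deg [ 0.17 -0.24 -0.  ]
[-0.00521068  0.02154508 -0.05887959] 9.183087451955412
```

```bash

python3 -m handwheel '[{"xyz":[0,0,-0.03],"angular":[0,0,-7]},{"xyz":[0,0,-0.03],"angular":[0,0,-7]},{"xyz":[0,0,-0.03],"angular":[0,0,-7]},{"xyz":[0,0,-0.03],"angular":[0,0,-7]}]'
cat > y.py <<'E'
from h import *
st();s=get_state();print(s['torque'],np.degrees(np.arctan2(*R.from_rotvec(s['tool_rot']).as_matrix()[[1,0],2])))
E
python3 y.py
python3 -m handwheel '[{"xyz":[0,0,-0.02],"angular":[0,0,-5]},{"xyz":[0,0,-0.02],"angular":[0,0,-5]}]'; python3 y.py
python3 -m handwheel '[{"xyz":[0,0,-0.02],"angular":[0,0,-4]},{"xyz":[0,0,-0.02],"angular":[0,0,-4]}]'; python3 y.py
```

```text
time: 40.62
position: [0.4369, 0.1434, 0.0884]
tool_rot: [0.26, 1.56, -0.264]
ft_force: [-1.4, 0.1, 2.9]
grip_width: 0.315
t 40.62 p [0.4369 0.1434 0.0884] x [-0.005 -0.001 -1.   ] z [ 0.945 -0.327 -0.004] F [-1.4  0.1  2.9] w 2.74 q [ 0.2   0.07 -0.59  2.04  0.04  1.05 -0.74]
[-0.10188165  0.18488323  0.05031921] -19.11559770888533
time: 40.78
position: [0.4369, 0.1434, 0.0884]
tool_rot: [0.4, 1.538, -0.404]
ft_force: [-1.2, 0.0, 1.5]
grip_width: 0.317
t 40.78 p [0.4369 0.1434 0.0884] x [-0.005 -0.001 -1.   ] z [ 0.872 -0.49  -0.004] F [-1.2  0.   1.5] w 2.76 q [ 0.19  0.07 -0.58  2.04  0.04  1.05 -0.92]
[-0.09527297  0.16983855 -0.00363296] -29.358101243344013
time: 40.95
position: [0.437, 0.1435, 0.0884]
tool_rot: [0.509, 1.515, -0.513]
ft_force: [-1.1, -0.7, 1.8]
grip_width: 0.317
t 40.95 p [0.437  0.1435 0.0884] x [-0.005 -0.001 -1.   ] z [ 0.795 -0.607 -0.004] F [-1.1 -0.7  1.8] w 2.76 q [ 0.19  0.07 -0.57  2.04  0.04  1.05 -1.06]
[-0.17554764  0.17893142  0.24567884] -37.380660843122314
```

```bash

python3 -m handwheel '[{"xyz":[0,0,-0.02],"angular":[0,0,-5]},{"xyz":[0,0,-0.02],"angular":[0,0,-5]},{"xyz":[0,0,0],"angular":[0,0,-5]}]'; python3 y.py; python3 -c "
from h import *
save(get_image('wrist'),'w14.png')"
```

```text
time: 41.2
position: [0.4368, 0.1433, 0.0883]
tool_rot: [0.712, 1.455, -0.717]
ft_force: [-0.5, -0.6, 1.1]
grip_width: 0.318
t 41.2 p [0.4368 0.1433 0.0883] x [-0.005 -0.001 -1.   ] z [ 0.61  -0.792 -0.003] F [-0.5 -0.6  1.1] w 2.76 q [ 0.18  0.07 -0.56  2.04  0.04  1.05 -1.32]
[-0.04402046  0.07684151  0.2439489 ] -52.41507330524366
```

View pics/w14.png

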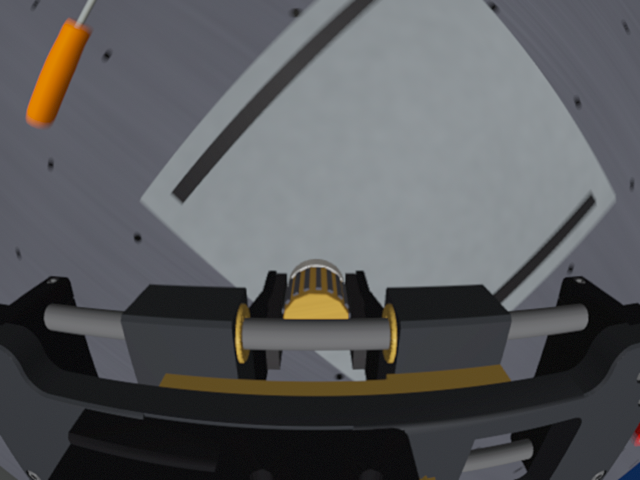

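Torque rose from ~0.05 to a steady 0.25 N m while the fingers slip: it is at its stop. Release, lift and verify.

```bash

python3 -m handwheel '[{"xyz":[0,0,0],"angular":[0,0,0]},{"xyz":[0,0,0],"angular":[0,0,0]},{"xyz":[0,0,0],"angular":[0,0,0]},{"xyz":[0,0,0],"angular":[0,0,0]},{"xyz":[0,0,0],"angular":[0,0,0]}]' 5
python3 -m handwheel '[{"xyz":[0,0,1.5],"angular":[0,0,0]},{"xyz":[0,0,2.5],"angular":[0,0,0]},{"xyz":[0,0,3],"angular":[0,0,0]},{"xyz":[0,0,3],"angular":[0,0,0]},{"xyz":[0,-1,2],"angular":[0,0,0]}]'
python3 -m handwheel '[{"xyz":[0,-3,0],"angular":[0,0,0]},{"xyz":[0,-3,0],"angular":[0,0,0]},{"xyz":[0,-3,0],"angular":[0,0,0]},{"xyz":[0,-3,0],"angular":[0,0,0]},{"xyz":[0,-3,0],"angular":[0,0,0]}]'
python3 -m handwheel '[{"xyz":[0,-3,0],"angular":[0,0,0]},{"xyz":[0,-3,0],"angular":[0,0,0]},{"xyz":[0,-3,0],"angular":[0,0,0]},{"xyz":[0,-2,0],"angular":[0,0,0]},{"xyz":[0,0,0],"angular":[0,0,0]}]'
python3 -c "
from h import *
st();save(get_image('scene'),'s15.png');t=get_image('top');save(t,'t15.png');save(t,'t15c.png',(220,190,340,320),5);save(get_image('scene'),'s15c.png',(270,180,400,300),5)"
```

```text
time: 41.67
position: [0.437, 0.1433, 0.0881]
tool_rot: [0.706, 1.457, -0.71]
ft_force: [0.1, -0.1, 0.1]
grip_width: 0.553
time: 42.08
position: [0.4312, 0.1335, 0.2067]
tool_rot: [0.695, 1.471, -0.709]
ft_force: [0.7, 0.5, 1.3]
grip_width: 0.572
time: 42.5
position: [0.4347, -0.0149, 0.2148]
tool_rot: [0.687, 1.462, -0.687]
ft_force: [0.6, 0.4, 0.3]
grip_width: 0.57
time: 42.92
position: [0.4328, -0.1376, 0.2152]
tool_rot: [0.688, 1.458, -0.692]
ft_force: [1.3, -0.2, -0.5]
grip_width: 0.572
t 42.92 p [ 0.4328 -0.1376  0.2152] x [-0.    -0.002 -1.   ] z [ 0.634 -0.773  0.001] F [ 1.3 -0.2 -0.5] w 4.98 q [ 0.46 -0.09 -0.2   1.91 -0.02  1.31 -0.62]
```

View pics/s15.png

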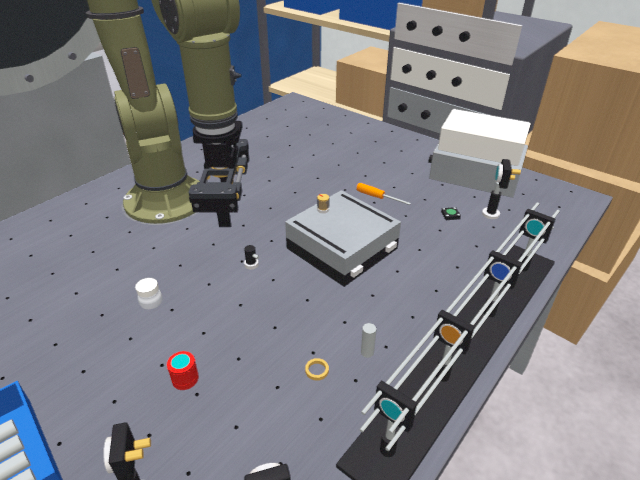

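View pics/t15c.png

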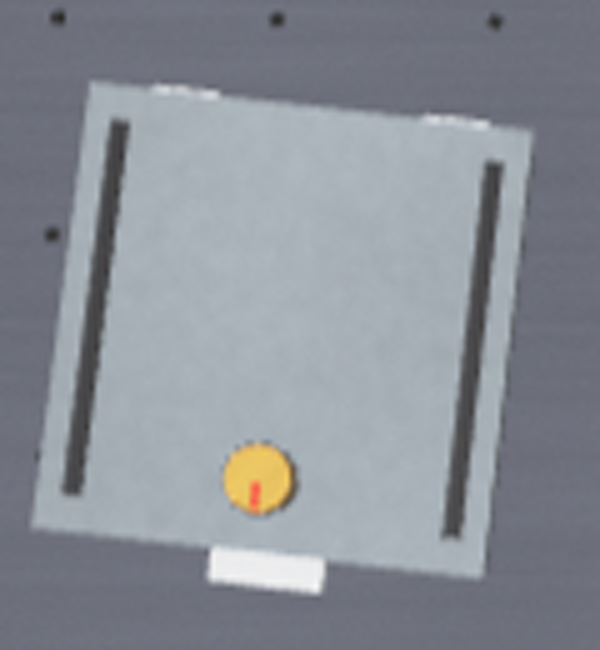

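View pics/s15c.png

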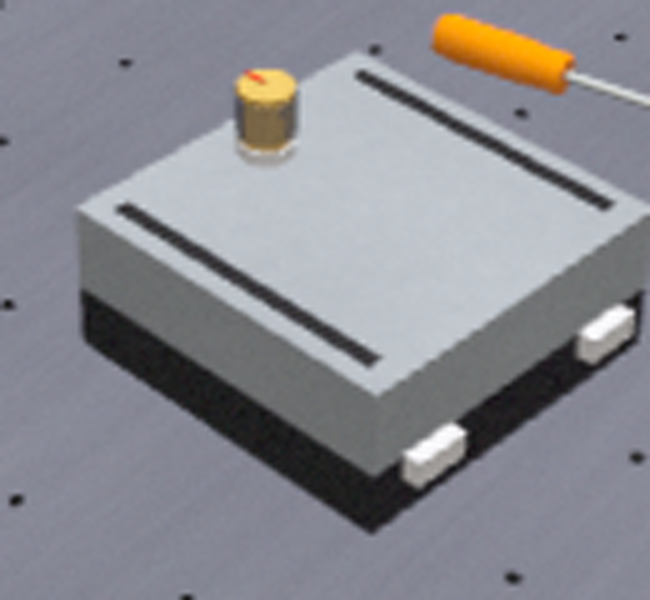

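View pics/t15.png

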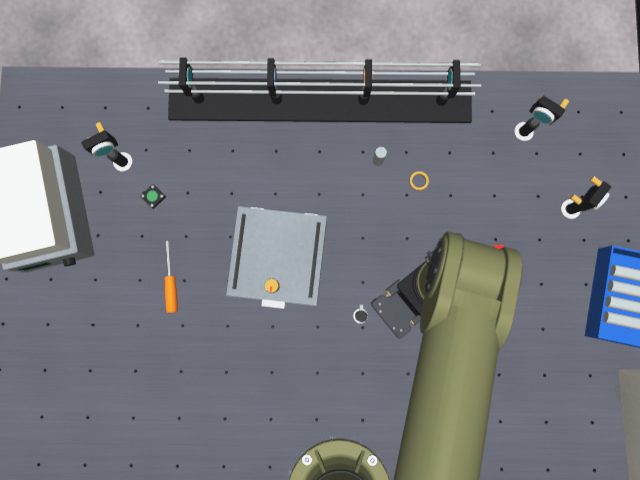

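The lid is flat, the head sits on its collar, and the red mark at (255,495) in the crop points to the case front as at the start, which fits two whole turns. The bystanders are where they were. Handing in.

```bash
python3 -c "
from bench import *
print(close_job())"
```

```text
the job is handed in; nothing more can be done
None
```

The job is done and handed in at about 43 s of the 210 s allowed.

- **Tubes:** Only two were on the table. I gripped both at 9 N: teal (tube1) went into pocket1 and amber (tube2) into pocket2. A picture taken before closing the lid showed both upright. I left the red look-alike alone.
- **Lid:** I pulled it over from behind and guided it down with closed fingers. At closure the fingertip measured 80.6 mm high (lid top is 80 mm). The force peaked at about 40 N up (43 N in all) in the last press. That was on the fingertips rather than the gripper's body, but it was more than needed.
- **Thumbscrew:** I turned it clockwise in three strokes, for about 720°. At the end the torque rose to about 0.25 N m and the fingers slipped on the head, so it was at its stop. The last pictures show the head down on its collar and the red mark back at its starting direction.
- **Bystanders:** By eye in the last pictures they stand where they began. I did not measure them, and the arm partly hid the jar and the red look-alike from above, though both show in the scene view.

No check failed or disagreed.

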